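# Clamp the plate electrolysis cell in the screw press

### The job

Load the flat electrolysis cell into the clamping press, its terminal block towards the open front: slide it gently along the bed between the two guide rails until it is fully home against the back stop. Then wind the T-handle screw down, half turn by half turn, until it is nipped up firmly on the cell's steel plate, judging by feel: firm but not forced, or the clear plates crack. Let go of everything and leave the other things on the bench where they are.

Things in the scene. Friction and masses are not known exactly. Their poses are not given: they have to be found in the camera images.
- press: Grey two-column screw press, fixed. Origin: on the screw's axis, at bench level; x runs from its open front to the back stop, z up. Base plate x -85 to +55 mm, 150 mm wide (y); its top, 22 mm up, is the bed. Columns, diameter 18 mm, at y = +-60 mm carry a crosshead 36 mm (x) by 150 mm (y), 84 to 114 mm up; nuts and bush on it reach 124 mm up.
- mouth (a point): Middle of the way in, on the bed, x = -65 mm in the press's frame and with its axes. Two steel guide rails 10 mm high stand on the bed: 68 mm apart from x = -38 to +38 mm of the press's axis, flared in front of that to about 84 mm apart here.
- stop: Steel back stop across the bed behind the rails, part of the press, 84 mm wide, 12 mm high. Origin: middle of the lower edge of its front face, 38 mm behind the screw's axis; axes as the press. The cell may be pushed against it with at most some 35 N.
- tscrew: Steel screw with its T-handle, on the press's axis. Origin: middle of the bar, 168 mm up when wound right up. The round bar, 12 mm thick, lies along this body's y: bare from 14 to 47 mm either side, ball ends of 18 mm, 130 mm in all. Hub 28 mm in diameter, from 16 mm below to 14 mm above the origin. The bar starts at any angle and may overhang the way in: keep the hand clear of it.
- bar_end (a point): Point on the bar's middle line 33 mm from the screw's axis (body tscrew's +y side; the other end mirrors it). Clockwise seen from above winds the screw down, 4 mm per full turn, bar and all. Free, it needs 0.08 N m (2.5 N at 33 mm out) plus as much per rad/s, and it stays where it is left.
- foot (a point): Middle of the screw's flat lower end, 106 mm below the bar; it starts 2 to 3.8 mm above a loaded cell's plate (3.1 to 5.9 rad to go). Once it bears, 0.1 rad adds about 11 N of clamping force, each N 0.008 to 0.012 N m of torque while turning. Firm is 15 to 60 N, best 35 N: 0.45 N m in all, 13 N at 33 mm out; held still, the hand feels some 0.2 N m more than on the free screw. Over 110 N the cell cracks.
- cell: Loose plate cell, 0.24 to 0.38 kg: a stack 76 (x) by 64 (y) by 34 mm high of clear plates and black gaskets, steel plate on top, two white hose stubs up to 42 mm high in its front corners. Origin: middle of the stack's underside; x points away from the terminal block, z up. Home in the press: origin on the screw's axis, 22 mm up, x along the press's x.
- block (a point): On the cell: middle of the top of its black terminal block (70 mm long in x, from -38 to -108 mm of the cell's origin, 28 mm wide, 26 mm high, underside level with the stack's), which sticks out in front and has two brass sockets, 3 mm high, near the stack. Good to grip across or to push from its front end.
- meter: Bystander: grey multimeter lying flat, 150 x 74 x 32 mm. Origin: middle of its underside.
- jar: Bystander: glass jar with a screw lid, 80 mm in diameter, 125 mm high. Origin: middle of its underside.
- beaker: Bystander: small glass beaker, 60 mm in diameter, 75 mm high. Origin: middle of its underside.
- reagent: Bystander: brown glass bottle, 60 mm in diameter, 120 mm high. Origin: middle of its underside.
- matches: Bystander: matchbox 53 x 36 x 15 mm. Origin: middle of its underside.
- driver: Bystander: screwdriver lying on the bench. Origin: the middle of its length, on the bench.
There are look-alikes about, which are no part of the job. What is shaped like the cell but purple is not meant.

How it is judged:
By the outcome, as a careful person would: the job done as asked, in the order asked, and still so for the second after the job is handed in, with the robot touching nothing.
It also fails if it takes over 72 s, if anything falls off the work surface, if the arm or the gripper's body presses on something with over 40 N, if the wrist force passes 120 N, or if a joint passes its speed limit or range.

### The arm

A 7-joint arm with a two-finger parallel gripper is mounted at the origin on the work surface. World frame = base frame: x ahead of the robot, y to its left, z up, the work surface at z = 0. Lengths are in m, angles in rad, forces in N, time in s.
With the tool pointing down it reaches from about 0.425 to 0.875 m from the base axis. Payload 4.7 kg.
Tool frame: the origin (TCP) lies on the centre line of the jaws, within the pads' length; the fingertips stand 8 mm ahead of it and the grasp point (between the pads) lies 11 mm behind it; z points along the fingers, y is the direction in which the jaws open and shut (so a half turn about z gives the same grasp; the last joint's range is limited). The gripper opens to 87 mm and grips with 3 to 60 N. Pads are 19 mm wide; open, the fingers measure 117 mm over their backs; the gripper's body (75 mm by 190 mm) begins 51 mm behind the grasp point.
Start: joints at [1.276, 0.321, -0.07, 1.45, 0.023, 1.371, -0.057], TCP at [0.198, -0.619, 0.231] pointing down, gripper open.
Joint ranges: [-2.86, 2.86], [-0.3, 2.09], [-1.38, 1.24], [0.06, 2.45], [-1.56, 4.7], [0.09, 2.05], [-2.69, 2.69]. Speed limits (rad/s): [2.57, 2.57, 3.14, 3.14, 3.14, 3.14, 3.14].

### API

Orientations are given as a rotation vector (axis times angle).
In Python, from bench import status, optics, order gives the robot as it stands.
- The arm moves only by the tool step_arm, never from a script. Its argument "rows" is a list of rows, each a list of 3 entries, a list of its own where there are three numbers: the turn, a rotation vector about the tool's x, y, z in degrees, then the shift along the tool's x, y, z in mm, then the finger opening in mm, from 0 to 87. A call has 1 to 12 rows; each row shifts and turns the pose as measured when the row begins, along the tool's axes as they then stand; what a row does not reach is not made up. A row lasts 1/12 s, in which the tool goes at most 41.7 mm and 7.16 degrees, less where a joint would pass 70% of its speed; a pose out of reach is approached as far as the arm can. A call is refused whole if a number of a shift passes 41.7 or a number of a turn 7.16, either way. A call with a gripper value outside its range is refused whole. The fingers move at their own pace and stop on an object; "grip_force" is the grip in N (left out, the last holds). Time passes only in rows, so rows that do not move let the fingers close. It gives the time, the measured TCP pose, the force and the opening at its end, in the units of the state.
- status.get_state(): the state, without advancing time (a new reading comes with each control period).
- optics.get_image(name): name is "scene" or "top" or "wrist"; returns a dict with "frame" (420x560x3 uint8, red, green, blue), "range_z" (420x560 float32, m along the optical axis (not along the pixel's ray), 0 where there is no reading), "K" (3x3 intrinsics, pixels), "R" (3x3) and "t" (3): a world point X has camera coordinates R X + t. Camera axes: x right, y down, z forward; pixel columns grow to the right and rows downward; lengths in m; the calibration is good to about 2 mm. A picture is of the moment at which its call begins.
- order.close_job(): hands the job in, once; it reports no verdict.
The state is a dict: "time": time; "joint_positions": joint angles; "qd": joint speeds; "joint_torque": joint torques, N m; "position": TCP position; "tool_rot": TCP orientation; "ft_force": force on the tool from outside, world axes, zero at the start; "torque": the same for the moment, N m; "grip_width": opening from 0.0 (shut) to 1.0 (fully open).
Only numpy, scipy, OpenCV 4.12 (cv2) and the standard library are available. Lean on these libraries where they do the work, as an engineer would, in place of code of your own. Each camera call takes 0.05 s, during which the arm holds its last target.

## Working session

There is one attempt and no reset: what is moved stays moved. The work goes in short steps, Python scripts to look and compute and a tool call to move; the robot and the scene stay as the last step left them, time stands still between calls to the robot, and variables do not carry over. Pictures are saved under pics/ and viewed, and the job is handed in when it is done.

Besides the shell and the picture viewer there is one more tool, called after "Emit:" as name([rows], argument=value, ...), one row to a line, values as JSON. step_arm: Moves the arm, as the interface text tells. Its arguments: {"type":"object","properties":{"rows":{"type":"array"},"grip_force":{"type":"number"}},"required":["rows"]}

```bash
mkdir -p pics; ls
cat > h.py <<'E'
import numpy as np,cv2
from bench import status,optics,order
def save(n,f):
    im=optics.get_image(n); cv2.imwrite('pics/'+f+'.png',im['frame'][:,:,::-1]); np.savez('pics/'+f+'.npz',**im); return im
def load(f): return dict(np.load('pics/'+f+'.npz'))
def ray(im,u,v,z):
    K,R,t=im['K'],im['R'],im['t']; c=-R.T@t; d=R.T@np.linalg.inv(K)@np.array([u,v,1.]); return c+d*(z-c[2])/d[2]
def dep(im,u,v):
    z=im['range_z'][int(v),int(u)]; return im['R'].T@(np.linalg.inv(im['K'])@np.array([u,v,1.])*z-im['t'])
E
python3 - <<'E'
from h import *
print(status.get_state())
for n in('scene','top','wrist'):
    im=save(n,n+'0'); print(n,im['K'].tolist(),(-im['R'].T@im['t']).round(3),im['R'].round(3).tolist())
E
```

```text
pics
{'time': 0.0, 'joint_positions': array([ 1.2760943 ,  0.32185178, -0.07007459,  1.45170532,  0.02258987,
        1.37077335, -0.05688644]), 'qd': array([ 0.00125745,  0.00307287, -0.000577  ,  0.00147667,  0.00030904,
        0.00090532,  0.00029525]), 'joint_torque': array([ 2.33634746e-04, -4.91279769e+01, -4.03612750e-01, -3.12521517e+01,
       -6.37101755e-02,  4.36884561e-02,  1.62156934e-04]), 'position': array([ 0.197331  , -0.61874982,  0.2294275 ]), 'tool_rot': array([-3.10232283e+00, -4.82897535e-01,  6.12661876e-04]), 'ft_force': array([ 0.40653017, -0.49661727,  0.20635859]), 'torque': array([ 0.02858945,  0.02616417, -0.012686  ]), 'grip_width': 1.001983697862769}
scene [[448.0707892933358, 0.0, 286.7612484190565], [0.0, 448.0707892933358, 202.81145291360278], [0.0, 0.0, 1.0]] [ 1.391 -0.082  0.899] [[0.086, 0.996, -0.007], [0.681, -0.064, -0.73], [-0.727, 0.058, -0.684]]
top [[426.5929693789505, 0.0, 284.0647983829375], [0.0, 426.5929693789505, 212.65305976201307], [0.0, 0.0, 1.0]] [ 0.445 -0.018  1.337] [[0.001, -1.0, 0.011], [-0.996, -0.002, -0.094], [0.094, -0.01, -0.995]]
wrist [[350.698314726671, 0.0, 270.44614040838474], [0.0, 350.698314726671, 213.32782305421287], [0.0, 0.0, 1.0]] [ 0.261 -0.597  0.384] [[0.304, -0.953, -0.001], [-0.923, -0.295, 0.248], [-0.237, -0.075, -0.969]]
```

View pics/scene0.png

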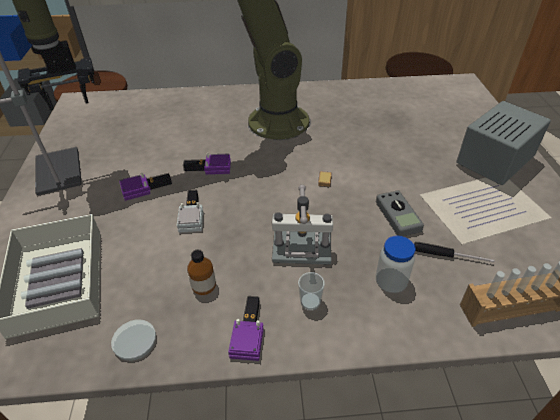

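View pics/top0.png

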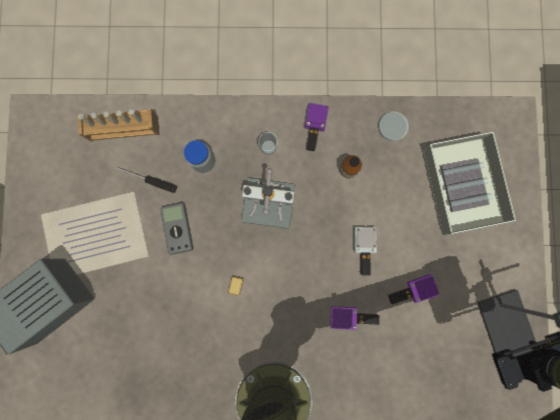

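View pics/wrist0.png

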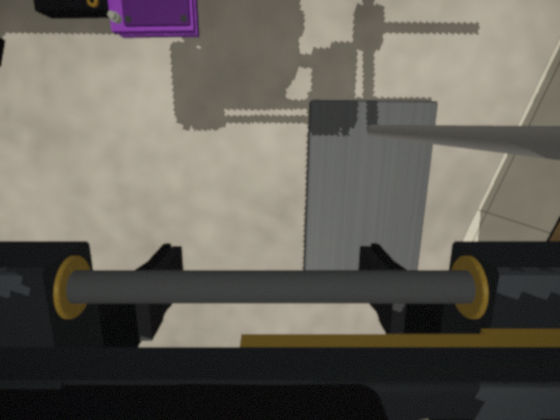

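Run:
```python
from h import *
im=load('top0'); f=im['frame'][:,:,::-1]
a=cv2.resize(f[145:245,215:325],None,fx=5,fy=5,interpolation=cv2.INTER_CUBIC)
b=cv2.resize(f[215:285,340:395],None,fx=5,fy=5,interpolation=cv2.INTER_CUBIC)
c=np.zeros((500,825,3),np.uint8); c[:,:550]=a; c[:350,550:]=b
cv2.imwrite('pics/z0.png',cv2.resize(c,(792,480)))
im=load('scene0'); f=im['frame'][:,:,::-1]
cv2.imwrite('pics/z1.png',cv2.resize(f[175:275,165:345],None,fx=4.4,fy=4.4,interpolation=cv2.INTER_CUBIC))
```

```text
(no output)
```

View pics/z0.png

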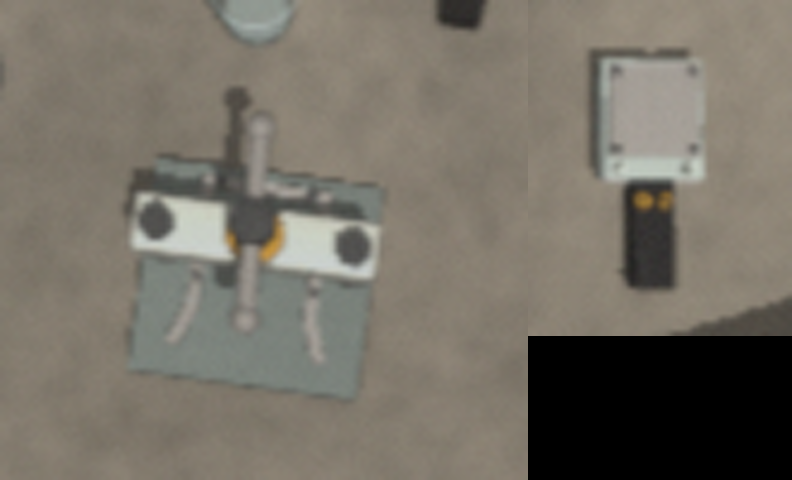

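View pics/z1.png

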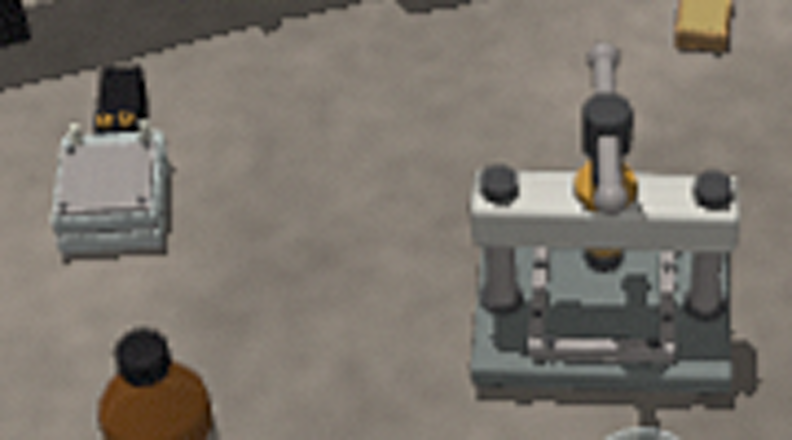

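```bash
cat >> h.py <<'E'
def cloud(im):
    K,R,t=im['K'],im['R'],im['t']; h,w=im['range_z'].shape
    u,v=np.meshgrid(np.arange(w),np.arange(h)); z=im['range_z']
    P=np.stack([(u-K[0,2])/K[0,0]*z,(v-K[1,2])/K[1,1]*z,z],-1)-t
    return P@R
E
python3 - <<'E'
from h import *
im=load('top0')
a=lambda u,v,z:ray(im,(u+.5)/4.8-.5+215,(v+.5)/4.8-.5+145,z)
b=lambda u,v,z:ray(im,(u-528+.5)/4.8-.5+340,(v+.5)/4.8-.5+215,z)
for n,l,fn,z in [('base',[(128,372),(358,398),(384,185),(157,155)],a,.022),('cross',[(135,190),(381,227),(377,278),(130,248)],a,.114),('balls',[(261,126),(245,320)],a,.168),('nuts',[(157,221),(353,246)],a,.124),('plate',[(611,62),(700,60),(700,155),(611,155)],b,.034),('stackfront',[(602,178),(703,180)],b,.03),('block',[(626,182),(673,181),(673,288),(627,289)],b,.026)]:
    print(n,[fn(u,v,z)[:2].round(4).tolist() for u,v in l])
for nm in('top0','scene0'):
  P=cloud(load(nm)).reshape(-1,3)
  def box(m,s):
    q=P[m]; r=cv2.minAreaRect((q[:,:2]*1000).astype(np.float32)); print(nm,s,len(q),r,q.mean(0).round(4))
  pr=(P[:,0]>.38)&(P[:,0]<.62)&(P[:,1]>-.08)&(P[:,1]<.13)
  ce=(P[:,0]>.25)&(P[:,0]<.45)&(P[:,1]>-.32)&(P[:,1]<-.18)
  box(pr&(abs(P[:,2]-.114)<.004),'cross'); box(pr&(abs(P[:,2]-.022)<.003),'bed'); box(pr&(P[:,2]>.15),'bar')
  box(ce&(abs(P[:,2]-.034)<.003),'stack'); box(ce&(abs(P[:,2]-.026)<.003),'block')
E
```

```text
base [[0.5396, 0.1008], [0.5232, -0.0472], [0.6618, -0.0641], [0.681, 0.0835]]
cross [[0.643, 0.0894], [0.6209, -0.059], [0.59, -0.0566], [0.6078, 0.0921]]
balls [[0.6719, 0.0123], [0.5591, 0.0209]]
nuts [[0.6227, 0.0752], [0.608, -0.0419]]
plate [[0.5229, -0.2544], [0.5243, -0.3114], [0.4638, -0.3103], [0.4637, -0.2536]]
stackfront [[0.4491, -0.2483], [0.448, -0.3128]]
block [[0.4466, -0.2643], [0.4473, -0.2944], [0.3796, -0.2933], [0.3789, -0.2639]]
top0 cross 214 ((605.7075805664062, 14.823596954345703), (147.65110778808594, 27.118980407714844), 89.1424560546875) [0.6066 0.0074 0.1136]
top0 bed 730 ((568.9873657226562, 22.044269561767578), (149.8804473876953, 74.99375915527344), 82.44712829589844) [0.567  0.0224 0.0221]
top0 bar 1137 ((531.4623413085938, 8.996465682983398), (178.9253692626953, 32.08364486694336), 6.8884477615356445) [ 0.4637 -0.0131  1.1846]
top0 stack 176 ((336.4581298828125, -251.2174072265625), (62.82936096191406, 217.1349639892578), 61.6446418762207) [ 0.2764 -0.2152  0.0338]
top0 block 247 ((343.8011169433594, -241.503173828125), (200.19908142089844, 132.50196838378906), 7.021642208099365) [ 0.3512 -0.2735  0.0261]
scene0 cross 183 ((611.0906982421875, 18.035476684570312), (148.95481872558594, 25.80027198791504), 86.41950988769531) [0.6104 0.0017 0.1143]
scene0 bed 391 ((595.5828857421875, 19.21453094482422), (150.40438842773438, 54.96220397949219), 87.50228881835938) [0.5982 0.0143 0.0225]
scene0 bar 126 ((587.2747802734375, 20.713092803955078), (26.72956085205078, 68.19246673583984), 84.25932312011719) [0.5922 0.0187 0.1732]
scene0 stack 112 ((345.36163330078125, -230.04750061035156), (83.77417755126953, 194.27316284179688), 84.29685974121094) [ 0.2727 -0.214   0.034 ]
scene0 block 246 ((349.62060546875, -247.70205688476562), (199.99029541015625, 135.09637451171875), 1.4624890089035034) [ 0.3487 -0.2679  0.0262]
```

```bash
cat >> h.py <<'E'
from scipy.spatial.transform import Rotation as Ro
def go(p,yaw):
    s=status.get_state(); A=Ro.from_rotvec(s['tool_rot'])
    y=np.radians(yaw); T=Ro.from_matrix(np.array([[np.cos(y),np.sin(y),0],[np.sin(y),-np.cos(y),0],[0,0,-1]]))
    x=A.as_matrix()[:,0]
    print('t',round(s['time'],2),'pos',s['position'].round(4),'yaw',np.degrees(np.arctan2(x[1],x[0])).round(2),'w',s['grip_width'].round(3),'F',s['ft_force'].round(2),'M',s['torque'].round(3))
    print(' shift(tool now) mm',(A.inv().apply(np.array(p)-s['position'])*1000).round(1),'turn deg',np.degrees((A.inv()*T).as_rotvec()).round(2),'shift(target axes)',(T.inv().apply(np.array(p)-s['position'])*1000).round(1))
    print(' q',s['joint_positions'].round(2))
PO=np.array([.6155,.0165,0]);PY=-7.2
def pr(x,y,z):
    a=np.radians(PY); return PO+[x*np.cos(a)-y*np.sin(a),x*np.sin(a)+y*np.cos(a),z]
E
python3 -c "
from h import *
go([.405,-.279,.12],-1.3)"
```

```text
Traceback (most recent call last):
  File "h.py", line 20, in go
    print('t',round(s['time'],2),'pos',s['position'].round(4),'yaw',np.degrees(np.arctan2(x[1],x[0])).round(2),'w',s['grip_width'].round(3),'F',s['ft_force'].round(2),'M',s['torque'].round(3))
                                                                                                                   ^^^^^^^^^^^^^^^^^^^^^
AttributeError: 'float' object has no attribute 'round'
```

```bash
sed -i "s/s\['grip_width'\].round(3)/round(s['grip_width'],3)/" h.py
python3 -c "
from h import *
go([.405,-.279,.12],-1.3)"
```

```text
t 0.15 pos [ 0.1974 -0.6189  0.2297] yaw 17.7 w 1.001 F [ 0.08 -0.35  0.54] M [-0.006 -0.033  0.012]
 shift(tool now) mm [ 301.1 -260.5  110.1] turn deg [-0.08  0.02 19.  ] shift(target axes) [ 199.9 -344.5  109.7]
 q [ 1.28  0.32 -0.07  1.45  0.02  1.37 -0.06]
```

Run:
```python
from h import *
im=load('wrist0')
for u,v in [(400,127),(450,133),(500,138),(550,140),(370,180),(330,250)]: print(u,v,dep(im,u,v).round(3))
im=load('scene0')
cv2.imwrite('pics/z2.png',cv2.resize(im['frame'][0:230,0:200,::-1],None,fx=2.6,fy=2.6))
im=load('top0')
cv2.imwrite('pics/z3.png',cv2.resize(im['frame'][240:420,400:560,::-1],None,fx=3,fy=3))
```

```text
400 127 [ 0.289 -0.693  0.105]
450 133 [ 0.286 -0.693  0.187]
500 138 [ 0.285 -0.692  0.231]
550 140 [ 0.286 -0.693  0.258]
370 180 [ 0.238 -0.715  0.014]
330 250 [ 0.151 -0.702  0.014]
```

View pics/z2.png

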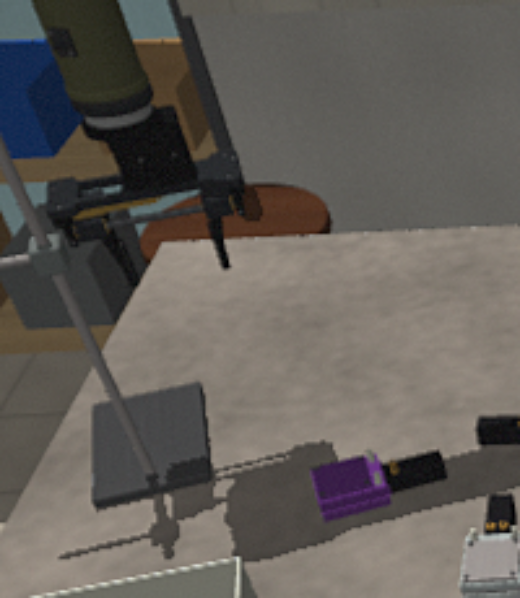

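View pics/z3.png

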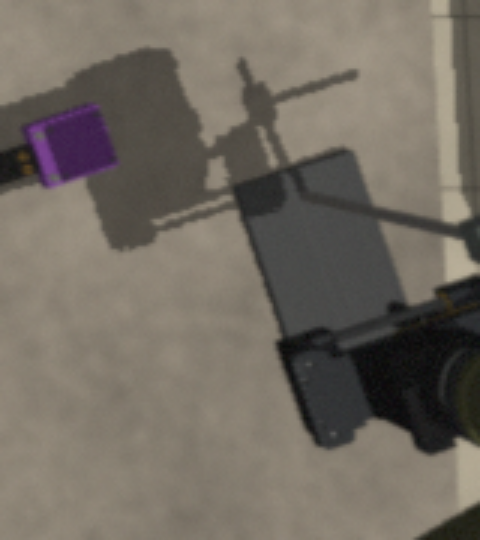

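Emit:
step_arm([
  [[0,0,6.4],[10,-33,0],87],
  [[0,0,6.4],[6,-34,0],87],
  [[0,0,6.2],[3,-34,0],87],
  [[0,0,0],[25,-29,12],87],
  [[0,0,0],[25,-29,12],87],
  [[0,0,0],[25,-29,12],87],
  [[0,0,0],[25,-29,12],87],
  [[0,0,0],[25,-29,12],87],
  [[0,0,0],[25,-29,12],87],
  [[0,0,0],[25,-29,12],87],
  [[0,0,0],[20,-20,12],87],
  [[0,0,0],[0,0,0],87],
])

```text
time: 1.15
position: [0.4028, -0.2885, 0.1242]
tool_rot: [-3.138, 0.079, 0.007]
ft_force: [-0.2, 0.4, -0.7]
grip_width: 1.002
```

```bash
python3 -c "
from h import *
save('wrist','w1');save('top','t1')
go([.405,-.279,.12],-1.3)"
```

```text
t 1.25 pos [ 0.4    -0.2934  0.1257] yaw -3.2 w 0.998 F [ 0.12 -1.61 -0.07] M [-0.087  0.052 -0.024]
 shift(tool now) mm [  4.2 -14.6   5.7] turn deg [ 0.05  0.28 -1.9 ] shift(target axes) [  4.7 -14.5   5.7]
 q [ 0.9   0.1  -0.34  1.94  0.04  1.11 -1.08]
```

View pics/w1.png

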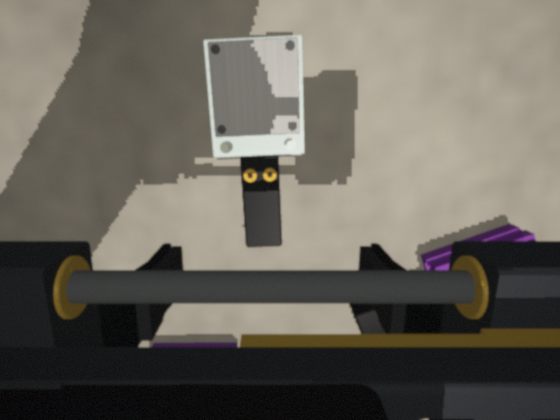

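Run:
```python
from h import *
im=load('w1')
for n,l,z in [('stack',[(205,40),(302,35),(303,154),(213,158)],.03),('block',[(242,160),(279,159),(281,245),(246,246)],.026)]:
    print(n,[ray(im,u,v,z)[:2].round(4).tolist() for u,v in l])
print(dep(im,263,225),dep(im,275,60))
```

```text
stack [[0.524, -0.2511], [0.5238, -0.3139], [0.4478, -0.3125], [0.4482, -0.2493]]
block [[0.4453, -0.2692], [0.4447, -0.2956], [0.3797, -0.2943], [0.3803, -0.2676]]
[ 0.39634264 -0.28149317  0.0262837 ] [ 0.50892154 -0.29571002  0.0350512 ]
```

Emit:
step_arm([
  [[0,0.3,-1.9],[4,-13.5,8],87],
  [[0,0,0],[0,0,25],87],
  [[0,0,0],[0,0,25],87],
  [[0,0,0],[0,0,15],87],
  [[0,0,0],[0,0,0],87],
  [[0,0,0],[0,0,0],87],
])

```text
time: 1.75
position: [0.4019, -0.2866, 0.0522]
tool_rot: [3.134, -0.045, 0.006]
ft_force: [-0.3, 0.6, 0.5]
grip_width: 1.002
```

```bash
python3 -c "
from h import *
go([.4045,-.280,.012],-1.3)"
```

```text
t 1.75 pos [ 0.4019 -0.2866  0.0522] yaw -1.65 w 1.002 F [-0.28  0.58  0.49] M [ 0.054 -0.032  0.03 ]
 shift(tool now) mm [ 2.2 -6.9 40.2] turn deg [ 0.4  -0.24 -0.35] shift(target axes) [ 2.4 -6.6 40.2]
 q [ 0.88  0.17 -0.34  2.02  0.08  0.95 -1.1 ]
```

Emit:
step_arm([
  [[0.4,-0.2,-0.3],[2.4,-8,15],87],
  [[0,0,0],[0,0,14],87],
  [[0,0,0],[0,-1,12],87],
  [[0,0,0],[0,0,0],87],
])

```text
time: 2.08
position: [0.4062, -0.2799, 0.012]
tool_rot: [3.138, -0.042, 0.009]
ft_force: [-1.2, -0.1, -0.1]
grip_width: 1.002
```

```bash
python3 -c "
from h import *
go([.4045,-.280,.012],-1.3)"
```

```text
t 2.08 pos [ 0.4062 -0.2799  0.012 ] yaw -1.55 w 1.002 F [-1.19 -0.12 -0.08] M [0.076 0.058 0.02 ]
 shift(tool now) mm [-1.7  0.1 -0.1] turn deg [ 0.2  -0.33 -0.25] shift(target axes) [-1.7  0.1 -0. ]
 q [ 0.86  0.24 -0.34  2.05  0.1   0.86 -1.13]
```

Emit:
step_arm([
  [[0,0,0],[0,0,0],24],
  [[0,0,0],[0,0,0],24],
  [[0,0,0],[0,0,0],24],
  [[0,0,0],[0,0,0],24],
  [[0,0,0],[0,0,0],24],
  [[0,0,0],[0,0,0],24],
  [[0,0,0],[0,0,0],24],
  [[0,0,0],[0,0,0],24],
], grip_force=45)

```text
time: 2.75
position: [0.4089, -0.2815, 0.0157]
tool_rot: [3.134, -0.042, 0.017]
ft_force: [0.3, -0.6, -0.4]
grip_width: 0.48
```

```bash
python3 -c "
from h import *
go([.4045,-.280,.052],-1.3)"
```

```text
t 2.75 pos [ 0.4089 -0.2815  0.0157] yaw -1.55 w 0.48 F [ 0.34 -0.62 -0.38] M [ 0.055  0.008 -0.066]
 shift(tool now) mm [ -4.   -1.1 -36.4] turn deg [ 0.41 -0.64 -0.25] shift(target axes) [ -4.4  -1.4 -36.3]
 q [ 0.86  0.23 -0.34  2.05  0.1   0.86 -1.13]
```

Emit:
step_arm([
  [[0.2,-0.4,0],[-2.5,-1,2.5],24],
  [[0,0,0],[0,0,0.5],24],
  [[0,0,0],[0,0,0],24],
  [[0,0,0],[0,0,0],24],
  [[0,0,0],[0,0,0],24],
  [[0,0,0],[0,0,0],24],
])

```text
time: 3.25
position: [0.4065, -0.2808, 0.0128]
tool_rot: [3.137, -0.042, 0.006]
ft_force: [-0.1, -1.0, 1.2]
grip_width: 0.314
```

```bash
python3 -c "
from h import *
go([.4045,-.280,.052],-1.3)"
```

```text
t 3.25 pos [ 0.4065 -0.2808  0.0128] yaw -1.54 w 0.314 F [-0.13 -0.98  1.18] M [0.107 0.082 0.151]
 shift(tool now) mm [ -1.8  -0.6 -39.2] turn deg [ 0.23 -0.22 -0.24] shift(target axes) [ -2.   -0.7 -39.2]
 q [ 0.86  0.24 -0.34  2.05  0.1   0.87 -1.13]
```

Emit:
step_arm([
  [[0,0,0],[0,0,0],24],
  [[0,0,0],[0,0,0],24],
  [[0,0,0],[0,0,-4],24],
  [[0,0,0],[0,0,-8],24],
  [[0,0,0],[0,0,-12],24],
  [[0,0,0],[0,0,-14],24],
  [[0,0,0],[0,0,-12],24],
  [[0,0,0],[0,0,0],24],
])

```text
time: 3.92
position: [0.4024, -0.2778, 0.0631]
tool_rot: [-3.139, 0.042, 0.007]
ft_force: [0.1, 0.2, -2.2]
grip_width: 0.321
```

```bash
python3 -c "
from h import *
save('wrist','w2');save('scene','s2')
go([.4045,-.280,.052],-1.3)"
```

```text
t 4.02 pos [ 0.4013 -0.2772  0.0611] yaw -1.52 w 0.319 F [-0.29 -0.32 -3.09] M [-0.024  0.186  0.005]
 shift(tool now) mm [3.3 2.8 9.1] turn deg [-0.21  0.39 -0.22] shift(target axes) [3.3 2.8 9.1]
 q [ 0.88  0.16 -0.35  2.02  0.07  0.98 -1.1 ]
```

View pics/w2.png

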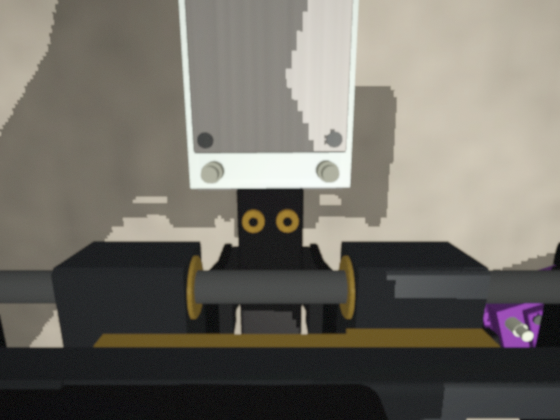

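View pics/s2.png

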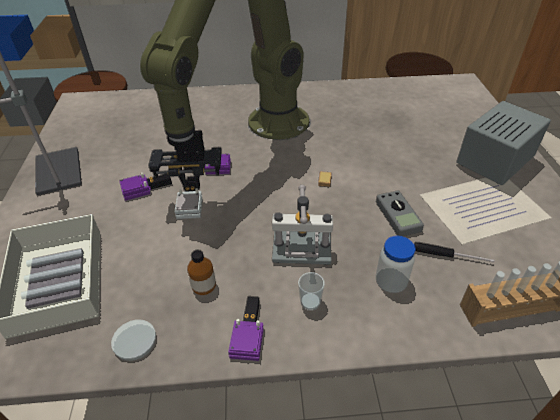

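Run:
```python
from h import *
im=load('w2'); s=status.get_state();A=Ro.from_rotvec(s['tool_rot'])
for u,v,z in[(191,187,.0823),(350,187,.0823),(181,2,.0823),(357,2,.0823),(238,190,.0743),(303,190,.0743)]:
    p=ray(im,u,v,z); print(p.round(4),(A.inv().apply(p-s['position'])*1000).round(1))
print(dep(im,220,100),dep(im,240,60),dep(im,270,200))
for x,z in((-175,.065),(-175,.04)):
  # cell origin -> TCP target: TCP is 80mm in front of the cell origin
  p=pr(x/1000,0,z);print(p);go(p,PY)
```

```text
[ 0.4465 -0.2471  0.0823] [ 44.3 -31.3 -21.4]
[ 0.4449 -0.3089  0.0823] [ 44.3  30.5 -21.6]
[ 0.5108 -0.249   0.0823] [108.6 -31.1 -21.8]
[ 0.5092 -0.3093  0.0823] [108.6  29.2 -22. ]
[ 0.4434 -0.2645  0.0743] [ 41.6 -13.8 -13.4]
[ 0.4427 -0.2914  0.0743] [ 41.6  13.1 -13.5]
[ 0.4783689  -0.26060873  0.08376203] [ 0.49189985 -0.2683428   0.08183805] [ 0.43911401 -0.27763697  0.07571361]
[0.44187993 0.03843332 0.065     ]
t 4.02 pos [ 0.4013 -0.2772  0.0611] yaw -1.52 w 0.319 F [-0.29 -0.32 -3.09] M [-0.024  0.186  0.005]
 shift(tool now) mm [  32.2 -316.6   -3. ] turn deg [-0.19  0.4   5.68] shift(target axes) [   0.7 -318.2   -3.9]
 q [ 0.88  0.16 -0.35  2.02  0.07  0.98 -1.1 ]
[0.44187993 0.03843332 0.04      ]
t 4.02 pos [ 0.4013 -0.2772  0.0611] yaw -1.52 w 0.319 F [-0.29 -0.32 -3.09] M [-0.024  0.186  0.005]
 shift(tool now) mm [  32.3 -316.5   22. ] turn deg [-0.19  0.4   5.68] shift(target axes) [   0.7 -318.2   21.1]
 q [ 0.88  0.16 -0.35  2.02  0.07  0.98 -1.1 ]
```

Emit:
step_arm([
  [[0,0.3,2],[2,-15,-3],24],
  [[0,0,2],[4,-28,0],24],
  [[0,0,1.7],[2,-34,0],24],
  [[0,0,0],[2,-36,0],24],
  [[0,0,0],[1,-36,0],24],
  [[0,0,0],[0,-36,0],24],
  [[0,0,0],[0,-36,0],24],
  [[0,0,0],[0,-36,0],24],
  [[0,0,0],[0,-25,0],24],
  [[0,0,0],[0,-12,0],24],
  [[0,0,0],[0,0,0],24],
])

```text
time: 4.93
position: [0.4401, 0.0263, 0.0562]
tool_rot: [-3.126, 0.218, 0.024]
ft_force: [-0.5, -0.3, -3.0]
grip_width: 0.318
```

Run:
```python
from h import *
go(pr(-.175,0,.065),PY)
```

```text
t 4.93 pos [0.4401 0.0263 0.0562] yaw -7.98 w 0.318 F [-0.53 -0.31 -3.  ] M [0.087 0.11  0.041]
 shift(tool now) mm [ -0.  -12.4  -8.7] turn deg [-0.39  0.91 -0.78] shift(target axes) [  0.3 -12.3  -8.8]
 q [ 0.5   0.1  -0.63  2.11  0.06  0.97 -1.87]
```

Emit:
step_arm([
  [[-0.4,0.9,-0.7],[0,-11,-2],24],
  [[0,0,0],[0,-1,0],24],
  [[0,0,0],[0,0,0],24],
])

```text
time: 5.18
position: [0.4399, 0.0383, 0.0566]
tool_rot: [3.134, -0.197, -0.005]
ft_force: [0.3, -0.3, -3.3]
grip_width: 0.319
```

Run:
```python
from h import *
save('wrist','w3');save('top','t3');save('scene','s3')
go(pr(-.175,0,.065),PY)
f=load('t3')['frame'][145:265,200:340,::-1]
cv2.imwrite('pics/z4.png',cv2.resize(f,None,fx=4.8,fy=4.8,interpolation=cv2.INTER_CUBIC))
```

```text
t 5.33 pos [0.4402 0.0379 0.0568] yaw -7.28 w 0.317 F [-1.11 -0.56 -2.36] M [-0.006  0.19   0.01 ]
 shift(tool now) mm [ 1.5 -0.8 -8.2] turn deg [ 0.07  0.14 -0.08] shift(target axes) [ 1.6 -0.8 -8.2]
 q [ 0.48  0.09 -0.65  2.12  0.07  0.96 -1.9 ]
```

View pics/w3.png

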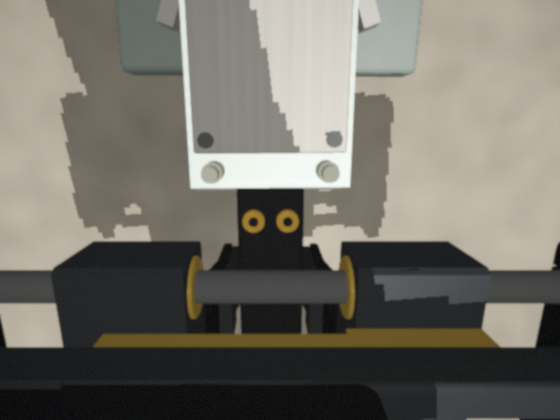

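View pics/z4.png

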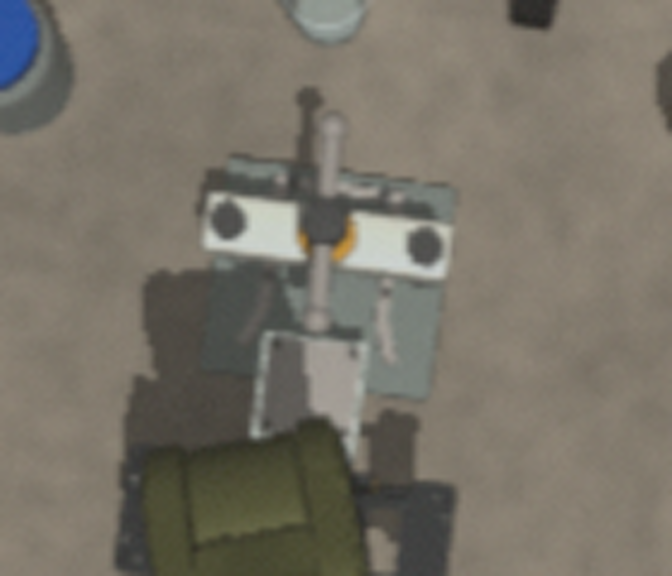

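View pics/s3.png

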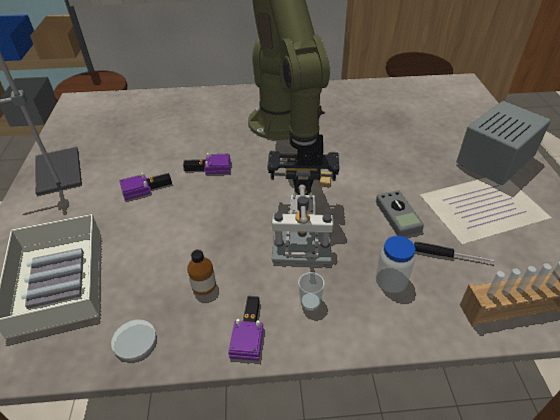

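Emit:
step_arm([
  [[0,0,0],[0,0,9],24],
  [[0,0,0],[0,0,7],24],
  [[0,0,0],[0,0,0],24],
  [[0,0,0],[0,0,0],24],
])

```text
time: 5.67
position: [0.4402, 0.0349, 0.0389]
tool_rot: [3.133, -0.208, -0.004]
ft_force: [0.1, 0.4, -2.4]
grip_width: 0.317
```

Run:
```python
from h import *
go(pr(-.175,0,.036),PY)
```

```text
t 5.67 pos [0.4402 0.0349 0.0389] yaw -7.59 w 0.317 F [ 0.07  0.41 -2.43] M [ 0.079  0.2   -0.029]
 shift(tool now) mm [ 1.2 -3.7  2.9] turn deg [ 0.11  0.14 -0.39] shift(target axes) [ 1.2 -3.7  2.9]
 q [ 0.48  0.12 -0.64  2.13  0.09  0.92 -1.92]
```

Emit:
step_arm([
  [[0,0,-0.4],[0,-3.5,0],24],
  [[0,0,0],[0,0,1.5],24],
  [[0,0,0],[0,0,0],24],
])

```text
time: 5.92
position: [0.4404, 0.0383, 0.0368]
tool_rot: [3.134, -0.197, -0.006]
ft_force: [-0.4, 0.2, -3.1]
grip_width: 0.318
```

Run:
```python
from h import *
go(pr(-.175,0,.036),PY)
```

```text
t 5.92 pos [0.4404 0.0383 0.0368] yaw -7.21 w 0.318 F [-0.37  0.21 -3.15] M [0.04  0.177 0.021]
 shift(tool now) mm [ 1.5 -0.4  0.8] turn deg [ 0.11  0.21 -0.01] shift(target axes) [ 1.5 -0.4  0.8]
 q [ 0.47  0.13 -0.64  2.13  0.1   0.91 -1.92]
```

Emit:
step_arm([
  [[0,0,0],[5,0,0.3],24],
  [[0,0,0],[7,0,0],24],
  [[0,0,0],[7,0,0],24],
  [[0,0,0],[5,0,0],24],
  [[0,0,0],[0,0,0],24],
])

```text
time: 6.33
position: [0.468, 0.035, 0.037]
tool_rot: [3.134, -0.197, -0.002]
ft_force: [0.2, -0.2, -3.8]
grip_width: 0.321
```

Run:
```python
from h import *
go(pr(-.112,0,.036),PY)
```

```text
t 6.33 pos [0.468 0.035 0.037] yaw -7.2 w 0.321 F [ 0.23 -0.16 -3.81] M [0.148 0.162 0.016]
 shift(tool now) mm [36.6 -0.2  1. ] turn deg [0.1  0.06 0.  ] shift(target axes) [36.6 -0.2  1. ]
 q [ 0.46  0.19 -0.63  2.07  0.14  0.92 -1.94]
```

Emit:
step_arm([
  [[0,0,0],[5,0,0.5],24],
  [[0,0,0],[6,0,0],24],
  [[0,0,0],[6,0,0],24],
  [[0,0,0],[5,0,0],24],
  [[0,0,0],[0,0,0],24],
])

```text
time: 6.75
position: [0.4928, 0.0317, 0.0363]
tool_rot: [3.134, -0.198, -0.002]
ft_force: [-0.5, 0.7, -3.0]
grip_width: 0.32
```

Run:
```python
from h import *
go(pr(-.112,0,.036),PY)
save('wrist','w4');save('scene','s4')
f=load('s4')['frame'][160:280,240:370,::-1]
cv2.imwrite('pics/z5.png',cv2.resize(f,None,fx=4.8,fy=4.8,interpolation=cv2.INTER_CUBIC))
```

```text
t 6.75 pos [0.4928 0.0317 0.0363] yaw -7.24 w 0.32 F [-0.54  0.75 -2.97] M [0.076 0.245 0.015]
 shift(tool now) mm [11.6 -0.3  0.2] turn deg [ 0.07  0.07 -0.04] shift(target axes) [11.6 -0.3  0.3]
 q [ 0.45  0.24 -0.62  2.02  0.17  0.93 -1.96]
```

View pics/w4.png

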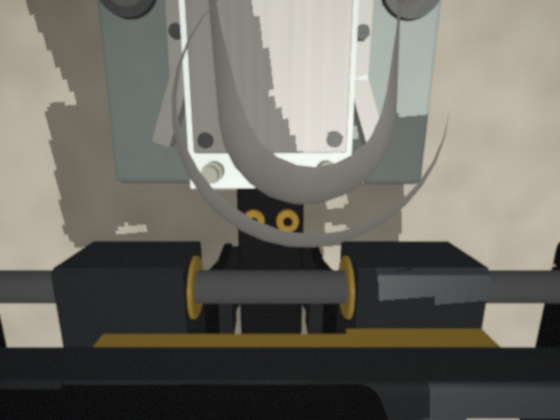

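View pics/z5.png

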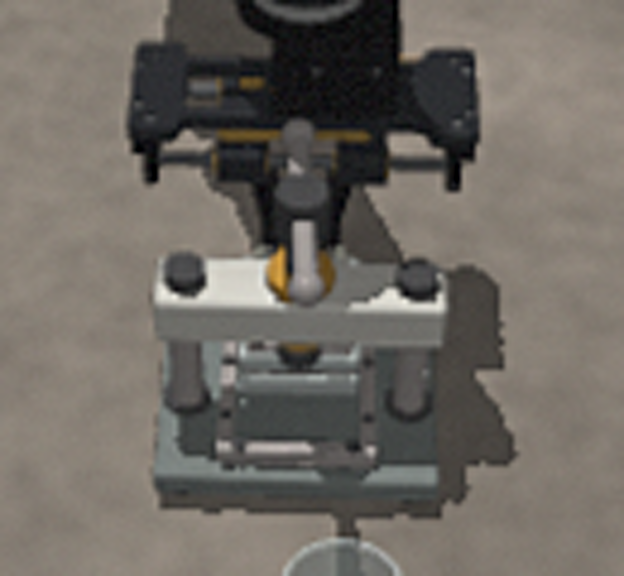

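Emit:
step_arm([
  [[0,0,0],[0,0,1.2],24],
  [[0,0,0],[0,0,1],24],
  [[0,0,0],[0,0,0],24],
])

```text
time: 7.1
position: [0.4915, 0.032, 0.0353]
tool_rot: [3.132, -0.197, -0.004]
ft_force: [-1.5, 0.5, -0.0]
grip_width: 0.318
```

Run:
```python
from h import *
go(pr(-.112,0,.036),PY)
```

```text
t 7.1 pos [0.4915 0.032  0.0353] yaw -7.19 w 0.318 F [-1.47  0.49 -0.03] M [-0.05   0.129 -0.091]
 shift(tool now) mm [13.  -0.1 -0.8] turn deg [0.18 0.12 0.01] shift(target axes) [13.  -0.1 -0.7]
 q [ 0.45  0.24 -0.62  2.02  0.17  0.93 -1.96]
```

Emit:
step_arm([
  [[0,0,0],[0,0,0],48],
  [[0,0,0],[0,0,0],48],
  [[0,0,0],[0,0,0],48],
  [[0,0,0],[0,0,0],48],
  [[0,0,0],[0,0,0],48],
  [[0,0,0],[0,0,0],48],
])

```text
time: 7.6
position: [0.493, 0.0323, 0.0365]
tool_rot: [3.132, -0.196, 0.004]
ft_force: [0.2, 0.3, -0.2]
grip_width: 0.546
```

Run:
```python
from h import *
go(pr(-.171,0,.035),PY)
```

```text
t 7.6 pos [0.493  0.0323 0.0365] yaw -7.15 w 0.546 F [ 0.23  0.34 -0.2 ] M [ 0.075 -0.004  0.024]
 shift(tool now) mm [-47.4   0.3   1.4] turn deg [ 0.17 -0.14  0.05] shift(target axes) [-47.4   0.3   1.5]
 q [ 0.45  0.24 -0.62  2.02  0.18  0.93 -1.96]
```

Emit:
step_arm([
  [[0,0,0],[-8,0,0],48],
  [[0,0,0],[-14,0,0],48],
  [[0,0,0],[-14,0,0],48],
  [[0,0,0],[-10,0,0],48],
  [[0,0,0],[0,0,0],48],
])

```text
time: 8.02
position: [0.4438, 0.0387, 0.0357]
tool_rot: [3.133, -0.196, 0.001]
ft_force: [0.2, -1.4, 0.1]
grip_width: 0.553
```

Run:
```python
from h import *
go(pr(-.171,0,.035),PY)
save('wrist','w5')
```

```text
t 8.02 pos [0.4438 0.0387 0.0357] yaw -7.16 w 0.553 F [ 0.22 -1.39  0.07] M [ 0.059  0.022 -0.056]
 shift(tool now) mm [2.1 0.5 0.7] turn deg [ 0.13 -0.06  0.04] shift(target axes) [2.1 0.5 0.7]
 q [ 0.47  0.13 -0.65  2.13  0.1   0.91 -1.93]
```

View pics/w5.png

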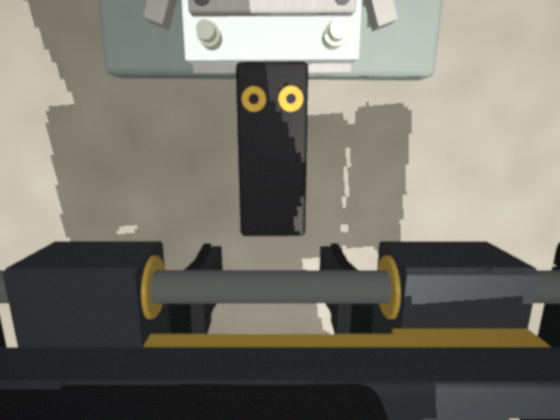

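Emit:
step_arm([
  [[0,0,0],[0,0,0],0],
  [[0,0,0],[0,0,0.5],0],
  [[0,0,0],[0,0,0],0],
  [[0,0,0],[0,0,0.5],0],
  [[0,0,0],[0,0,0],0],
  [[0,0,0],[0,0,0.5],0],
  [[0,0,0],[0,0,0],0],
  [[0,0,0],[0,0,0],0],
  [[0,0,0],[0,0,0],0],
  [[0,0,0],[0,0,0],0],
], grip_force=20)

```text
time: 8.9
position: [0.4483, 0.0384, 0.0349]
tool_rot: [3.135, -0.198, 0.008]
ft_force: [0.2, -1.2, -0.5]
grip_width: 0.008
```

Run:
```python
from h import *
im=load('w5');print(ray(im,272,236,.048)); 
d=ray(im,272,236,.048)-PO;a=np.radians(PY);print(d[0]*np.cos(a)+d[1]*np.sin(a))
go(pr(-.1175,0,.036),PY)
```

```text
[0.46450722 0.03638951 0.048     ]
-0.15229497313663368
t 8.9 pos [0.4483 0.0384 0.0349] yaw -7.24 w 0.008 F [ 0.17 -1.18 -0.53] M [ 0.067  0.035 -0.011]
 shift(tool now) mm [51.2  0.8 -0.8] turn deg [ 0.01 -0.31 -0.04] shift(target axes) [51.2  0.8 -1.1]
 q [ 0.47  0.14 -0.64  2.12  0.11  0.9  -1.93]
```

Emit:
step_arm([
  [[0,-0.3,0],[4,0.8,-0.5],0],
  [[0,0,0],[6,0,0],0],
  [[0,0,0],[6,0,0],0],
  [[0,0,0],[6,0,0],0],
  [[0,0,0],[6,0,0],0],
  [[0,0,0],[5,0,0],0],
])

```text
time: 9.4
position: [0.4807, 0.0331, 0.0347]
tool_rot: [3.134, -0.198, -0.011]
ft_force: [-1.8, 1.1, 2.3]
grip_width: 0.004
```

Run:
```python
from h import *
go(pr(-.1175,0,.036),PY)
```

```text
t 9.4 pos [0.4807 0.0331 0.0347] yaw -7.23 w 0.004 F [-1.81  1.14  2.27] M [ 0.063  0.557 -0.044]
 shift(tool now) mm [18.3 -0.4 -1.4] turn deg [ 0.11  0.39 -0.03] shift(target axes) [18.3 -0.4 -1.3]
 q [ 0.46  0.22 -0.63  2.04  0.16  0.93 -1.95]
```

Emit:
step_arm([
  [[0,0.3,0],[4,0,-0.5],0],
  [[0,0,0],[4,0,0],0],
  [[0,0,0],[3,0,0],0],
  [[0,0,0],[2,0,0],0],
])

```text
time: 9.73
position: [0.4957, 0.0313, 0.0347]
tool_rot: [3.134, -0.199, -0.003]
ft_force: [-3.0, 0.5, 1.5]
grip_width: 0.005
```

Run:
```python
from h import *
go(pr(-.1175,0,.036),PY)
```

```text
t 9.73 pos [0.4957 0.0313 0.0347] yaw -7.25 w 0.005 F [-2.97  0.49  1.49] M [0.143 0.597 0.023]
 shift(tool now) mm [ 3.2 -0.3 -1.3] turn deg [ 0.06  0.1  -0.05] shift(target axes) [ 3.2 -0.3 -1.3]
 q [ 0.45  0.25 -0.62  2.01  0.18  0.93 -1.96]
```

Now small steps until the stop is felt.

Emit:
step_arm([
  [[0,0,0],[1.5,0,0],0],
  [[0,0,0],[1.5,0,0],0],
])

```text
time: 9.9
position: [0.4976, 0.0311, 0.0345]
tool_rot: [3.134, -0.199, -0.008]
ft_force: [-8.4, 1.2, 7.0]
grip_width: 0.005
```

Emit:
step_arm([
  [[0,0,0],[1.5,0,0],0],
])

```text
time: 9.98
position: [0.4976, 0.0311, 0.0343]
tool_rot: [3.134, -0.198, -0.014]
ft_force: [-6.3, 0.8, 4.3]
grip_width: 0.003
```

Emit:
step_arm([
  [[0,0,0],[1.5,0,0],0],
])

```text
time: 10.07
position: [0.4976, 0.0311, 0.034]
tool_rot: [3.133, -0.198, -0.019]
ft_force: [-6.6, 1.2, 3.7]
grip_width: 0.007
```

Emit:
step_arm([
  [[0,0.8,0],[3,0,-0.5],0],
  [[0,0,0],[3,0,0],0],
])

```text
time: 10.23
position: [0.4976, 0.0311, 0.0334]
tool_rot: [3.131, -0.197, -0.017]
ft_force: [-8.3, 1.1, 7.2]
grip_width: 0.007
```

Run:
```python
from h import *
go(pr(-.1175,0,.036),PY)
save('wrist','w6');save('scene','s6')
f=load('s6')['frame'][160:280,240:370,::-1]
cv2.imwrite('pics/z6.png',cv2.resize(f,None,fx=4.8,fy=4.8,interpolation=cv2.INTER_CUBIC))
```

```text
t 10.23 pos [0.4976 0.0311 0.0334] yaw -7.2 w 0.007 F [-8.29  1.08  7.2 ] M [ 0.292  1.933 -0.056]
 shift(tool now) mm [ 1.3 -0.3 -2.6] turn deg [ 0.3   0.59 -0.  ] shift(target axes) [ 1.3 -0.3 -2.6]
 q [ 0.44  0.26 -0.62  2.    0.19  0.94 -1.97]
```

View pics/z6.png

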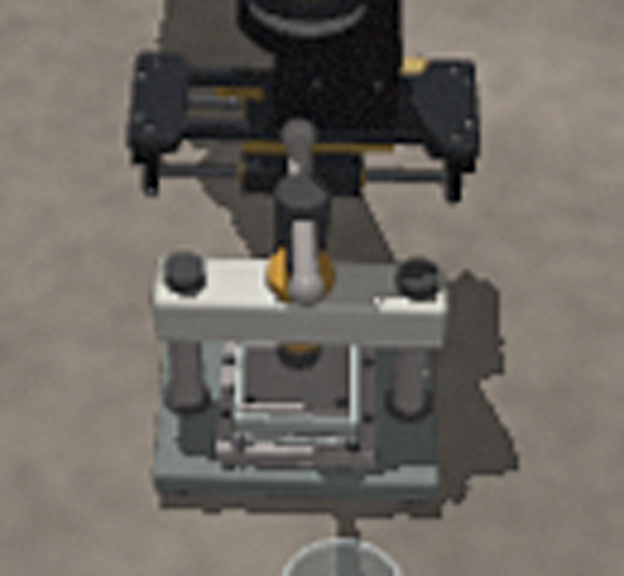

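View pics/w6.png

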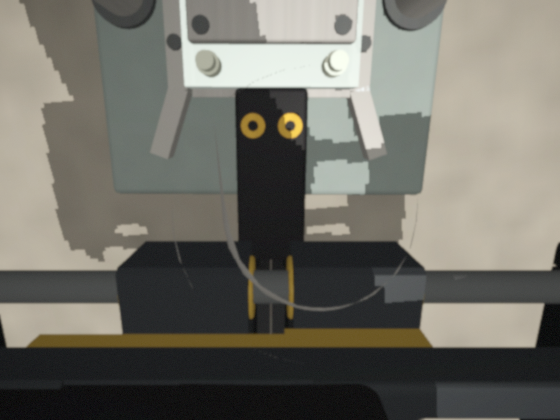

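Run:
```python
from h import *
a=np.radians(PY)
def fr(p): d=p-PO; return (np.array([d[0]*np.cos(a)+d[1]*np.sin(a),-d[0]*np.sin(a)+d[1]*np.cos(a)])*1000).round(1)
im=load('w6')
for n,u,v,z in[('stackL',184,88,.05),('stackR',360,88,.05),('bendL',176,90,.032),('bendR',362,90,.032),('flareendL',160,156,.032),('flareendR',376,156,.032),('baseL',114,190,.022),('baseR',424,190,.022)]: print(n,fr(ray(im,u,v,z)))
im=load('s6')
```

```text
stackL [-38.9  32.6]
stackR [-38.9 -32.3]
bendL [-38.2  40. ]
bendR [-38.1 -37.7]
flareendL [-65.5  48.9]
flareendR [-65.5 -45.7]
baseL [-82.5  75.1]
baseR [-82.7 -73. ]
```

Emit:
step_arm([
  [[0,0,0],[-8,0,0],0],
  [[0,0,0],[-20,0,0],0],
  [[0,0,0],[-12,0,-5],0],
  [[0,0,0],[0,0,-30],0],
  [[0,0,0],[0,0,-40],0],
  [[0,0,0],[0,0,-40],30],
  [[0,0,0],[0,0,-40],30],
  [[0,0,0],[0,0,-40],30],
  [[0,0,0],[0,0,-20],30],
  [[0,0,0],[0,0,0],30],
])

```text
time: 11.17
position: [0.4582, 0.037, 0.2577]
tool_rot: [3.129, -0.193, 0.003]
ft_force: [0.2, 0.6, -0.2]
grip_width: 0.288
```

Run:
```python
from h import *
save('top','t7');save('wrist','w7')
f=load('t7')['frame'][145:265,200:340,::-1]
cv2.imwrite('pics/z7.png',cv2.resize(f,None,fx=4.8,fy=4.8,interpolation=cv2.INTER_CUBIC))
b=np.radians(175.6)
go([.6155+.033*np.cos(b),.0165+.033*np.sin(b),.22],175.6)
```

```text
t 11.27 pos [0.4563 0.0369 0.2539] yaw -7.05 w 0.318 F [ 0.03 -0.39 -0.39] M [ 0.017  0.018 -0.002]
 shift(tool now) mm [127.7   2.1  33.4] turn deg [  0.34  -0.55 177.35] shift(target axes) [-127.3   -8.2   33.9]
 q [ 0.53 -0.09 -0.63  1.84 -0.05  1.38 -1.78]
```

View pics/w7.png

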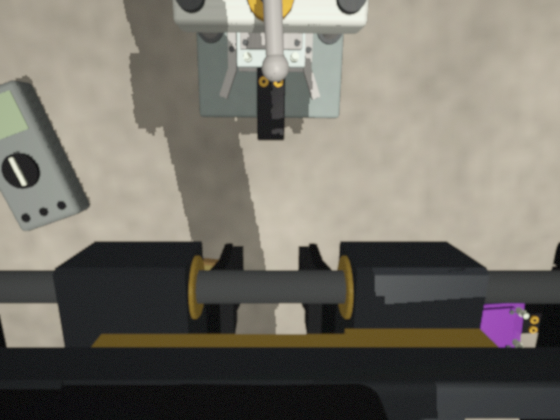

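View pics/z7.png

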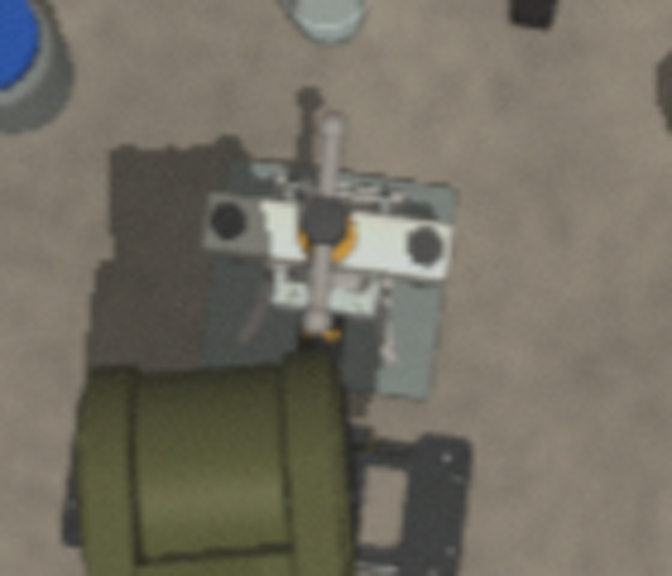

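Emit:
step_arm([
  [[0,0,-7.1],[10,0,0],30],
  [[0,0,-7.1],[10,1,0],30],
  [[0,0,-7.1],[10,2,0],30],
  [[0,0,-7.1],[9,4,0],30],
  [[0,0,-7.1],[9,5,0],30],
  [[0,0,-7.1],[8,6,0],30],
  [[0,0,-7.1],[7,7,0],30],
  [[0,0,-7.1],[6,8,0],30],
  [[0,0,-7.1],[5,9,0],30],
  [[0,0,-7.1],[0,0,0],30],
  [[0,0,-7.1],[0,0,0],30],
  [[0,0,-7.1],[0,0,0],30],
])

```text
time: 12.27
position: [0.5383, 0.0234, 0.2239]
tool_rot: [-2.405, -1.989, 0.049]
ft_force: [-0.1, 0.6, 0.5]
grip_width: 0.345
```

Emit:
step_arm([
  [[0,0,-7.1],[0,0,0],30],
  [[0,0,-7.1],[0,0,0],30],
  [[0,0,-7.1],[0,0,0],30],
  [[0,0,-7.1],[0,0,0],30],
  [[0,0,-7.1],[0,0,0],30],
  [[0,0,-7.1],[0,0,0],30],
  [[0,0,-7.1],[0,0,0],30],
  [[0,0,-7.1],[0,0,0],30],
  [[0,0,-7.1],[0,0,0],30],
  [[0,0,-7.1],[0,0,0],30],
  [[0,0,-7.1],[0,0,0],30],
])

```text
time: 13.18
position: [0.5242, 0.0242, 0.1947]
tool_rot: [-0.587, -3.013, 0.02]
ft_force: [0.8, -0.2, -0.2]
grip_width: 0.346
```

Run:
```python
from h import *
im=load('w7'); print('ball',ray(im,275,68,.168))
b=np.radians(175.6)
go([.6155+.033*np.cos(b),.0165+.033*np.sin(b),.22],175.6)
```

```text
ball [0.55848705 0.02197228 0.168     ]
t 13.18 pos [0.5242 0.0242 0.1947] yaw 157.88 w 0.346 F [ 0.76 -0.23 -0.22] M [ 0.124 -0.216  0.002]
 shift(tool now) mm [-54.2  16.5 -29.5] turn deg [ -0.9   -4.12 -17.66] shift(target axes) [-58.6  -0.6 -25.3]
 q [ 0.65  0.21 -0.83  1.73  0.15  1.34  0.97]
```

Emit:
step_arm([
  [[-0.5,-2,-7],[0,0,-15],30],
  [[-0.4,-2,-7],[0,0,-15],30],
  [[0,0,-3.6],[-15,2,-3],30],
  [[0,0,0],[-20,0,-1],30],
  [[0,0,0],[-15,0,0],30],
  [[0,0,0],[0,0,0],30],
  [[0,0,0],[0,0,0],30],
])

```text
time: 13.77
position: [0.5688, 0.0216, 0.2122]
tool_rot: [-0.104, -3.115, 0.001]
ft_force: [-0.6, 0.7, -0.1]
grip_width: 0.345
```

Run:
```python
from h import *
b=np.radians(175.6)
go([.6155+.033*np.cos(b),.0165+.033*np.sin(b),.22],175.6)
save('wrist','w8')
```

```text
t 13.77 pos [0.5688 0.0216 0.2122] yaw 176.18 w 0.345 F [-0.61  0.67 -0.15] M [ 0.162 -0.112  0.   ]
 shift(tool now) mm [-13.8  -1.7  -8.1] turn deg [-0.1  -1.4   0.58] shift(target axes) [-14.   -1.5  -7.8]
 q [ 0.64  0.28 -0.86  1.64  0.21  1.35  1.26]
```

View pics/w8.png

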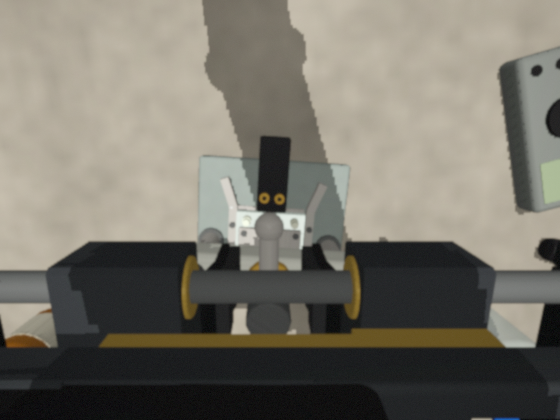

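Run:
```python
from h import *
im=load('w8'); p=ray(im,268.5,226,.168);q=ray(im,269.5,262,.174);print(p,q, fr(p) if 0 else '', np.degrees(np.arctan2(p[1]-.0165,p[0]-.6155)))
b=np.radians(175.6)
go([.6155+.033*np.cos(b),.0165+.033*np.sin(b),.157],175.6)
```

```text
[0.55848175 0.02196241 0.168     ] [0.57870326 0.02122344 0.174     ]  174.52770390026885
t 13.82 pos [0.5684 0.0213 0.2119] yaw 176.16 w 0.342 F [-0.2   0.09  0.02] M [ 0.067 -0.143  0.006]
 shift(tool now) mm [-15.6  -1.2  54.6] turn deg [-0.12 -1.43  0.56] shift(target axes) [-14.3  -1.2  54.9]
 q [ 0.64  0.28 -0.86  1.64  0.21  1.35  1.26]
```

Emit:
step_arm([
  [[0,-1.4,0.5],[-13,-1,5],30],
  [[0,0,0],[-2,0,15],30],
  [[0,0,0],[0,0,16],30],
  [[0,0,0],[0,0,12],30],
  [[0,0,0],[0,0,2],30],
])

```text
time: 14.23
position: [0.5786, 0.02, 0.1566]
tool_rot: [-0.116, -3.135, 0.006]
ft_force: [-1.5, -0.6, -0.6]
grip_width: 0.343
```

Run:
```python
from h import *
b=np.radians(175.6)
go([.6155+.033*np.cos(b),.0165+.033*np.sin(b),.157],175.6)
```

```text
t 14.23 pos [0.5786 0.02   0.1566] yaw 175.76 w 0.343 F [-1.49 -0.57 -0.56] M [ 0.104 -0.116  0.001]
 shift(tool now) mm [-4.  -0.6 -0.4] turn deg [-0.21 -0.24  0.16] shift(target axes) [-4.  -0.6 -0.4]
 q [ 0.62  0.33 -0.84  1.7   0.26  1.23  1.22]
```

Close on the bar, shifting 4 mm inwards.

Emit:
step_arm([
  [[0,0,0],[-4,0,0],8],
  [[0,0,0],[0,0,0],8],
  [[0,0,0],[0,0,0],8],
  [[0,0,0],[0,0,0],8],
  [[0,0,0],[0,0,0],8],
], grip_force=15)

```text
time: 14.65
position: [0.5815, 0.0195, 0.1565]
tool_rot: [-0.115, -3.133, 0.007]
ft_force: [1.3, -0.8, -5.2]
grip_width: 0.132
```

```bash
cat >> h.py <<'E'
AX=np.array([.6155,.0165])
def tq(full=True):
    s=status.get_state(); A=Ro.from_rotvec(s['tool_rot']).as_matrix(); x=A[:,0]
    r=s['position'][:2]-AX; F=s['ft_force']
    T=r[0]*F[1]-r[1]*F[0]+s['torque'][2]
    print('t',round(s['time'],2),'pos',s['position'].round(4),'r',(np.linalg.norm(r)*1e3).round(1),'az',np.degrees(np.arctan2(r[1],r[0])).round(1),'yaw',np.degrees(np.arctan2(x[1],x[0])).round(2),'tilt',(A[:2,2]*57.3).round(1),'w',round(s['grip_width']*87,1),'F',F.round(1),'Mz',s['torque'][2].round(3),'Taxis',T.round(3),'q7',s['joint_positions'][6].round(2))
E
python3 -c "
from h import *
tq()"
```

```text
t 14.65 pos [0.5815 0.0195 0.1565] r 34.2 az 174.9 yaw 175.78 tilt [-0.4 -0.3] w 11.5 F [ 1.3 -0.8 -5.2] Mz 0.01 Taxis 0.033 q7 1.22
```

Emit:
step_arm([
  [[0,0,3],[-0.1,2,0],8],
  [[0,0,6],[-0.2,3.5,0],8],
  [[0,0,6],[-0.2,3.5,0],8],
  [[0,0,6],[-0.2,3.5,0],8],
])

```text
time: 14.98
position: [0.5845, 0.0311, 0.1563]
tool_rot: [-0.705, -3.056, 0.009]
ft_force: [1.6, -0.2, -2.8]
grip_width: 0.136
```

```bash
python3 -c "
from h import *
tq()"
```

```text
t 14.98 pos [0.5845 0.0311 0.1563] r 34.3 az 154.8 yaw 154.01 tilt [-0.4 -0.2] w 11.8 F [ 1.6 -0.2 -2.8] Mz 0.19 Taxis 0.171 q7 0.83
```

Emit:
step_arm([
  [[0,0,7],[-0.3,4,0],8],
  [[0,0,7],[-0.3,4,0],8],
  [[0,0,7],[-0.3,4,0],8],
  [[0,0,7],[-0.3,4,0.2],8],
  [[0,0,7],[-0.3,4,0.2],8],
  [[0,0,7],[-0.3,4,0.2],8],
  [[0,0,7],[-0.3,4,0.2],8],
  [[0,0,7],[-0.3,4,0.2],8],
])

```text
time: 15.65
position: [0.611, 0.0509, 0.1556]
tool_rot: [-2.088, -2.347, 0.01]
ft_force: [1.0, -0.6, -2.1]
grip_width: 0.129
```

```bash
python3 -c "
from h import *
tq()"
```

```text
t 15.65 pos [0.611  0.0509 0.1556] r 34.7 az 97.5 yaw 96.68 tilt [-0.2 -0.3] w 11.3 F [ 1.  -0.6 -2.1] Mz 0.177 Taxis 0.144 q7 -0.17
```

Emit:
step_arm([
  [[0,0,7],[-0.4,4,0.1],8],
  [[0,0,7],[-0.4,4,0.1],8],
  [[0,0,7],[-0.4,4,0.1],8],
  [[0,0,7],[-0.4,4,0.1],8],
  [[0,0,7],[-0.4,4,0.1],8],
  [[0,0,7],[-0.4,4,0.1],8],
  [[0,0,7],[-0.4,4,0.1],8],
  [[0,0,7],[-0.4,4,0.1],8],
])

```text
time: 16.32
position: [0.6419, 0.0394, 0.155]
tool_rot: [2.954, 1.058, -0.004]
ft_force: [1.1, -0.9, -2.4]
grip_width: 0.13
```

```bash
python3 -c "
from h import *
tq()"
```

```text
t 16.32 pos [0.6419 0.0394 0.155 ] r 35.0 az 40.9 yaw 39.4 tilt [-0.1 -0.3] w 11.3 F [ 1.1 -0.9 -2.4] Mz 0.197 Taxis 0.146 q7 -1.11
```

Emit:
step_arm([
  [[0,0,7],[-0.4,4,0.1],8],
  [[0,0,7],[-0.4,4,0.1],8],
  [[0,0,7],[-0.4,4,0.1],8],
  [[0,0,7],[-0.4,4,0.1],8],
])

```text
time: 16.65
position: [0.6496, 0.0241, 0.1547]
tool_rot: [3.122, 0.293, -0.0]
ft_force: [-0.0, -0.9, -3.1]
grip_width: 0.133
```

```bash
python3 -c "
from h import *
tq()"
```

```text
t 16.65 pos [0.6496 0.0241 0.1547] r 34.9 az 12.6 yaw 10.74 tilt [ 0.  -0.3] w 11.5 F [-0.  -0.9 -3.1] Mz 0.256 Taxis 0.227 q7 -1.56
```

Emit:
step_arm([
  [[0,0,4],[-0.3,2.3,0.1],8],
  [[0,0,4],[-0.3,2.3,0.1],8],
  [[0,0,4],[-0.3,2.3,0.1],8],
])

```text
time: 16.9
position: [0.6504, 0.0162, 0.1545]
tool_rot: [3.135, -0.054, 0.003]
ft_force: [0.1, -0.5, -3.4]
grip_width: 0.132
```

```bash
python3 -c "
from h import *
tq()"
```

```text
t 16.9 pos [0.6504 0.0162 0.1545] r 34.9 az -0.6 yaw -1.98 tilt [ 0.1 -0.3] w 11.5 F [ 0.1 -0.5 -3.4] Mz 0.173 Taxis 0.156 q7 -1.76
```

Emit:
step_arm([
  [[0,0,4],[-0.3,2.3,0.1],8],
  [[0,0,4],[-0.3,2.3,0.1],8],
])

```text
time: 17.07
position: [0.65, 0.0112, 0.1544]
tool_rot: [3.123, -0.282, 0.005]
ft_force: [0.1, -0.4, -1.2]
grip_width: 0.13
```

```bash
python3 -c "
from h import *
tq()"
```

```text
t 17.07 pos [0.65   0.0112 0.1544] r 34.9 az -8.8 yaw -10.34 tilt [ 0.2 -0.4] w 11.3 F [ 0.1 -0.4 -1.2] Mz 0.184 Taxis 0.173 q7 -1.9
```

Emit:
step_arm([
  [[0,0,4],[-0.3,2.3,0.1],8],
  [[0,0,4],[-0.3,2.3,0.1],8],
])

```text
time: 17.23
position: [0.6488, 0.0063, 0.1543]
tool_rot: [3.094, -0.509, 0.008]
ft_force: [0.7, -0.3, -2.3]
grip_width: 0.128
```

```bash
python3 -c "
from h import *
tq()"
```

```text
t 17.23 pos [0.6488 0.0063 0.1543] r 34.8 az -17.1 yaw -18.69 tilt [ 0.2 -0.4] w 11.1 F [ 0.7 -0.3 -2.3] Mz 0.174 Taxis 0.171 q7 -2.03
```

Emit:
step_arm([
  [[0,0,0],[0,0,0],32],
  [[0,0,0],[0,0,0],32],
  [[0,0,0],[0,0,0],32],
  [[0,0,0],[0,0,0],32],
  [[0,0,0],[0,0,-15],32],
  [[0,0,0],[0,0,-25],32],
  [[0,0,0],[0,0,-25],32],
  [[0,0,0],[0,0,-15],32],
])

```text
time: 17.9
position: [0.6465, 0.0084, 0.2339]
tool_rot: [3.096, -0.496, -0.004]
ft_force: [-0.3, 1.0, 0.9]
grip_width: 0.365
```

```bash
python3 -c "
from h import *
tq()"
```

```text
t 17.9 pos [0.6465 0.0084 0.2339] r 32.1 az -14.7 yaw -18.18 tilt [-0.2 -0.3] w 31.7 F [-0.3  1.   0.9] Mz -0.004 Taxis 0.023 q7 -2.01
```

Emit:
step_arm([
  [[0,0,-7],[-0.2,-4,-2],32],
  [[0,0,-7],[-0.2,-4,-2],32],
  [[0,0,-7],[-0.2,-4,-2],32],
  [[0,0,-7],[-0.2,-4,-2],32],
  [[0,0,-7],[-0.2,-4,-2],32],
  [[0,0,-7],[-0.2,-4,-2],32],
  [[0,0,-7],[-0.2,-4,-2],32],
  [[0,0,-7],[-0.2,-4,-2],32],
  [[0,0,-7],[-0.2,-4,-2],32],
  [[0,0,-7],[-0.2,-4,-2],32],
  [[0,0,-7],[-0.2,-4,-2],32],
  [[0,0,-7],[-0.2,-4,-2],32],
])

```text
time: 18.9
position: [0.6324, 0.0536, 0.2691]
tool_rot: [2.597, 1.75, 0.015]
ft_force: [0.1, 0.2, -0.9]
grip_width: 0.368
```

```bash
python3 -c "
from h import *
tq()"
```

```text
t 18.9 pos [0.6324 0.0536 0.2691] r 40.7 az 65.4 yaw 67.92 tilt [ 0.8 -0.2] w 32.0 F [ 0.1  0.2 -0.9] Mz -0.02 Taxis -0.021 q7 -0.62
```

Emit:
step_arm([
  [[0,0,-7.1],[-1,-4,2],32],
  [[0,0,-7.1],[-1,-4,2],32],
  [[0,0,-7.1],[-0.6,-4,2],32],
  [[0,0,-7.1],[-0.6,-4,2],32],
  [[0,0,-7.1],[-0.6,-4,2],32],
  [[0,0,-7.1],[-0.6,-4,2],32],
  [[0,0,-7.1],[-0.6,-4,1],32],
  [[0,0,-7.1],[-0.6,-4,1],32],
  [[0,0,-7.1],[-0.6,-4,0],32],
  [[0,0,-7.1],[-0.6,-4,0],32],
  [[0,0,-7.1],[-0.6,-4,0],32],
  [[0,0,-7.1],[-0.6,-4,0],32],
])

```text
time: 19.9
position: [0.5917, 0.0394, 0.2592]
tool_rot: [0.706, 3.04, 0.007]
ft_force: [1.2, -0.1, -0.2]
grip_width: 0.37
```

```bash
python3 -c "
from h import *
tq()
b=np.radians(161.3)
go([.6155+.034*np.cos(b),.0165+.034*np.sin(b),.155],161.3)
save('wrist','w9');save('top','t9')
f=load('t9')['frame'][145:265,200:340,::-1]
cv2.imwrite('pics/z9.png',cv2.resize(f,None,fx=4.8,fy=4.8,interpolation=cv2.INTER_CUBIC))
"
```

```text
t 19.9 pos [0.5917 0.0394 0.2592] r 33.0 az 136.2 yaw 153.86 tilt [ 1.2 -0. ] w 32.2 F [ 1.2 -0.1 -0.2] Mz 0.013 Taxis -0.014 q7 0.89
t 19.9 pos [0.5917 0.0394 0.2592] yaw 153.86 w 0.37 F [ 1.24 -0.08 -0.21] M [ 0.09  -0.08   0.013]
 shift(tool now) mm [  4.3 -15.4 104. ] turn deg [ 0.45  1.15 -7.43] shift(target axes) [  4.1 -14.  104.2]
 q [ 0.47  0.23 -0.69  1.56  0.15  1.39  0.89]
```

View pics/w9.png

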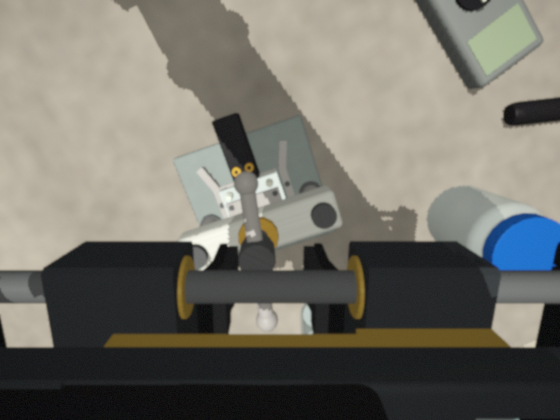

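View pics/z9.png

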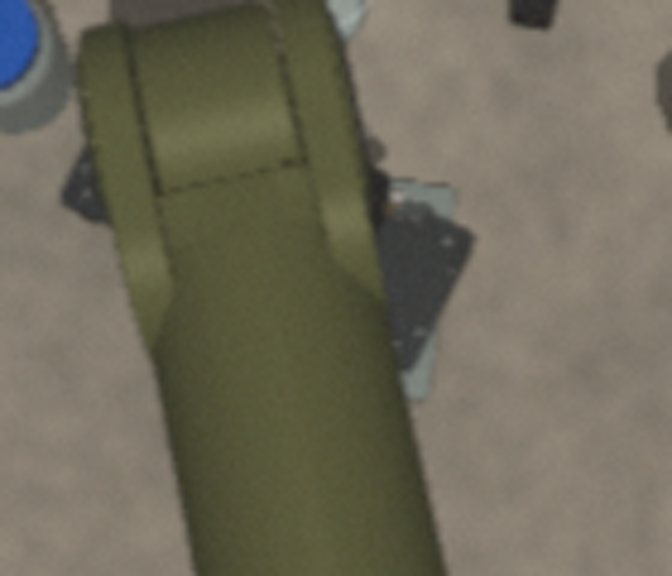

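Run:
```python
from h import *
im=load('w9'); p=ray(im,246,183,.166);q=ray(im,267,318,.166);print(p,q,(p+q)/2,np.degrees(np.arctan2(p[1]-q[1],p[0]-q[0])),np.linalg.norm(p-q))
```

```text
[0.56197987 0.03628327 0.166     ] [0.66594788 0.0015824  0.166     ] [0.61396387 0.01893283 0.166     ] 161.54280066788004 0.10960610209603072
```

Emit:
step_arm([
  [[0.4,1.1,-6.4],[4,-14,0],32],
  [[0,0,-1],[0,0,15],32],
  [[0,0,0],[0,0,20],32],
  [[0,0,0],[0,0,0],32],
  [[0,0,0],[0,0,0],32],
])

```text
time: 20.42
position: [0.5834, 0.0292, 0.2257]
tool_rot: [0.536, 3.09, 0.004]
ft_force: [0.0, 0.4, 0.4]
grip_width: 0.367
```

```bash
python3 -c "
from h import *
tq()
b=np.radians(161.3)
go([.6155+.034*np.cos(b),.0165+.034*np.sin(b),.154],161.3)
"
```

```text
t 20.42 pos [0.5834 0.0292 0.2257] r 34.5 az 158.5 yaw 160.33 tilt [0.3 0.1] w 31.9 F [0.  0.4 0.4] Mz 0.01 Taxis -0.004 q7 1.01
t 20.42 pos [0.5834 0.0292 0.2257] yaw 160.33 w 0.367 F [0.   0.42 0.38] M [ 0.05  -0.145  0.01 ]
 shift(tool now) mm [-0.2 -1.9 71.7] turn deg [ 0.18  0.26 -0.97] shift(target axes) [-0.5 -1.7 71.7]
 q [ 0.5   0.24 -0.69  1.61  0.16  1.34  1.01]
```

Emit:
step_arm([
  [[0,0,-1],[0,-1.8,15],32],
  [[0,0,0],[0,0,18],32],
  [[0,0,0],[0,0,18],32],
  [[0,0,0],[0,0,10],32],
  [[0,0,0],[0,0,2],32],
  [[0,0,0],[0,0,0],32],
])

```text
time: 20.92
position: [0.5873, 0.0301, 0.1674]
tool_rot: [0.518, 3.084, 0.007]
ft_force: [0.4, -0.2, -0.5]
grip_width: 0.369
```

```bash
python3 -c "
from h import *
tq()
b=np.radians(161.3)
go([.6155+.034*np.cos(b),.0165+.034*np.sin(b),.154],161.3)
"
```

```text
t 20.92 pos [0.5873 0.0301 0.1674] r 31.3 az 154.2 yaw 160.94 tilt [0.8 0.1] w 32.1 F [ 0.4 -0.2 -0.5] Mz -0.04 Taxis -0.042 q7 1.0
t 20.92 pos [0.5873 0.0301 0.1674] yaw 160.94 w 0.369 F [ 0.42 -0.17 -0.53] M [ 0.072 -0.124 -0.04 ]
 shift(tool now) mm [ 3.1 -4.  13.3] turn deg [ 0.4   0.75 -0.36] shift(target axes) [ 2.9 -3.8 13.4]
 q [ 0.49  0.29 -0.69  1.69  0.19  1.22  1.  ]
```

Emit:
step_arm([
  [[0.3,0.7,-0.3],[3,-4,6],32],
  [[0,0,0],[0,0,6],32],
  [[0,0,0],[0,0,0],32],
])

```text
time: 21.17
position: [0.5846, 0.0276, 0.1573]
tool_rot: [0.512, 3.096, 0.003]
ft_force: [-0.6, 0.3, 0.1]
grip_width: 0.369
```

```bash
python3 -c "
from h import *
tq()
b=np.radians(161.3)
go([.6155+.034*np.cos(b),.0165+.034*np.sin(b),.154],161.3)
"
```

```text
t 21.17 pos [0.5846 0.0276 0.1573] r 32.8 az 160.2 yaw 161.23 tilt [0.2 0.1] w 32.1 F [-0.6  0.3  0.1] Mz -0.035 Taxis -0.039 q7 1.0
t 21.17 pos [0.5846 0.0276 0.1573] yaw 161.23 w 0.369 F [-0.55  0.34  0.13] M [ 0.111 -0.062 -0.035]
 shift(tool now) mm [ 1.2 -0.6  3.3] turn deg [ 0.14  0.2  -0.07] shift(target axes) [ 1.2 -0.6  3.3]
 q [ 0.49  0.3  -0.68  1.7   0.2   1.21  1.  ]
```

Emit:
step_arm([
  [[0,0,0],[1,-0.6,3],8],
  [[0,0,0],[0,0,0.5],8],
  [[0,0,0],[0,0,0],8],
  [[0,0,0],[0,0,0],8],
  [[0,0,0],[0,0,0],8],
  [[0,0,0],[0,0,0],8],
])

```text
time: 21.67
position: [0.5841, 0.0274, 0.1546]
tool_rot: [0.512, 3.094, 0.004]
ft_force: [1.1, -0.1, -0.5]
grip_width: 0.133
```

```bash
python3 -c "
from h import *
tq()"
```

```text
t 21.67 pos [0.5841 0.0274 0.1546] r 33.2 az 160.9 yaw 161.2 tilt [0.3 0.1] w 11.6 F [ 1.1 -0.1 -0.5] Mz 0.015 Taxis 0.007 q7 1.0
```

Emit:
step_arm([
  [[0,0,4],[-0.2,2.3,0.1],8],
  [[0,0,4],[-0.2,2.3,0.1],8],
])

```text
time: 21.83
position: [0.5857, 0.0313, 0.1545]
tool_rot: [0.732, 3.05, 0.004]
ft_force: [-0.3, 0.7, -0.2]
grip_width: 0.125
```

```bash
python3 -c "
from h import *
tq()"
```

```text
t 21.83 pos [0.5857 0.0313 0.1545] r 33.3 az 153.5 yaw 152.99 tilt [0.3 0.1] w 10.9 F [-0.3  0.7 -0.2] Mz 0.185 Taxis 0.169 q7 0.85
```

Emit:
step_arm([
  [[0,0,4],[-0.2,2.3,0.1],8],
  [[0,0,4],[-0.2,2.3,0.1],8],
])

```text
time: 22.0
position: [0.5881, 0.0356, 0.1544]
tool_rot: [0.953, 2.989, 0.004]
ft_force: [0.3, -0.1, -1.1]
grip_width: 0.131
```

```bash
python3 -c "
from h import *
tq()"
```

```text
t 22.0 pos [0.5881 0.0356 0.1544] r 33.4 az 145.1 yaw 144.65 tilt [0.3 0.1] w 11.4 F [ 0.3 -0.1 -1.1] Mz 0.204 Taxis 0.202 q7 0.7
```

Emit:
step_arm([
  [[0,0,4],[-0.2,2.3,0.1],8],
  [[0,0,4],[-0.2,2.3,0.1],8],
])

```text
time: 22.17
position: [0.5912, 0.0394, 0.1543]
tool_rot: [1.168, 2.912, 0.004]
ft_force: [-0.2, -0.5, -0.1]
grip_width: 0.129
```

```bash
python3 -c "
from h import *
tq()"
```

```text
t 22.17 pos [0.5912 0.0394 0.1543] r 33.4 az 136.7 yaw 136.3 tilt [0.3 0.1] w 11.2 F [-0.2 -0.5 -0.1] Mz 0.099 Taxis 0.118 q7 0.56
```

Emit:
step_arm([
  [[0,0,4],[-0.2,2.3,0.1],8],
  [[0,0,4],[-0.2,2.3,0.1],8],
])

```text
time: 22.33
position: [0.5947, 0.0428, 0.1542]
tool_rot: [1.377, 2.82, 0.004]
ft_force: [0.3, -0.7, 0.1]
grip_width: 0.13
```

```bash
python3 -c "
from h import *
tq()"
```

```text
t 22.33 pos [0.5947 0.0428 0.1542] r 33.5 az 128.3 yaw 127.95 tilt [0.2 0. ] w 11.3 F [ 0.3 -0.7  0.1] Mz 0.109 Taxis 0.114 q7 0.41
```

Emit:
step_arm([
  [[0,0,4],[-0.2,2.3,0.1],8],
  [[0,0,4],[-0.2,2.3,0.1],8],
])

```text
time: 22.5
position: [0.5987, 0.0456, 0.1541]
tool_rot: [1.578, 2.713, 0.004]
ft_force: [-0.2, -0.3, -0.7]
grip_width: 0.131
```

```bash
python3 -c "
from h import *
tq()"
```

```text
t 22.5 pos [0.5987 0.0456 0.1541] r 33.6 az 120.0 yaw 119.61 tilt [0.2 0. ] w 11.4 F [-0.2 -0.3 -0.7] Mz 0.109 Taxis 0.118 q7 0.26
```

Emit:
step_arm([
  [[0,0,4],[-0.2,2.3,0.1],8],
  [[0,0,4],[-0.2,2.3,0.1],8],
])

```text
time: 22.67
position: [0.6031, 0.0478, 0.154]
tool_rot: [1.771, 2.591, 0.004]
ft_force: [0.2, 0.1, -0.7]
grip_width: 0.13
```

```bash
python3 -c "
from h import *
tq()"
```

```text
t 22.67 pos [0.6031 0.0478 0.154 ] r 33.6 az 111.7 yaw 111.27 tilt [0.2 0. ] w 11.3 F [ 0.2  0.1 -0.7] Mz 0.181 Taxis 0.172 q7 0.11
```

Emit:
step_arm([
  [[0,0,4],[-0.2,2.3,0.1],8],
  [[0,0,4],[-0.2,2.3,0.1],8],
])

```text
time: 22.83
position: [0.6077, 0.0493, 0.1539]
tool_rot: [1.955, 2.455, 0.004]
ft_force: [0.6, -0.2, -0.2]
grip_width: 0.133
```

```bash
python3 -c "
from h import *
tq()"
```

```text
t 22.83 pos [0.6077 0.0493 0.1539] r 33.7 az 103.4 yaw 102.93 tilt [0.2 0. ] w 11.5 F [ 0.6 -0.2 -0.2] Mz 0.155 Taxis 0.138 q7 -0.03
```

Emit:
step_arm([
  [[0,0,4],[-0.2,2.3,0.1],8],
  [[0,0,4],[-0.2,2.3,0.1],8],
])

```text
time: 23.0
position: [0.6125, 0.0502, 0.1538]
tool_rot: [2.128, 2.307, 0.004]
ft_force: [0.5, -0.2, -0.7]
grip_width: 0.131
```

```bash
python3 -c "
from h import *
tq()"
```

```text
t 23.0 pos [0.6125 0.0502 0.1538] r 33.8 az 95.0 yaw 94.6 tilt [ 0.2 -0. ] w 11.4 F [ 0.5 -0.2 -0.7] Mz 0.193 Taxis 0.177 q7 -0.17
```

Emit:
step_arm([
  [[0,0,4],[-0.2,2.3,0.1],8],
  [[0,0,4],[-0.2,2.3,0.1],8],
])

```text
time: 23.17
position: [0.6174, 0.0503, 0.1537]
tool_rot: [2.291, 2.146, 0.005]
ft_force: [0.3, 0.5, -1.4]
grip_width: 0.132
```

```bash
python3 -c "
from h import *
tq()"
```

```text
t 23.17 pos [0.6174 0.0503 0.1537] r 33.8 az 86.8 yaw 86.26 tilt [ 0.2 -0. ] w 11.5 F [ 0.3  0.5 -1.4] Mz 0.112 Taxis 0.101 q7 -0.31
```

Emit:
step_arm([
  [[0,0,4],[-0.2,2.3,0.1],8],
  [[0,0,4],[-0.2,2.3,0.1],8],
])

```text
time: 23.33
position: [0.6222, 0.0497, 0.1536]
tool_rot: [2.44, 1.974, 0.005]
ft_force: [-0.7, 1.1, 0.6]
grip_width: 0.133
```

```bash
python3 -c "
from h import *
tq()"
```

```text
t 23.33 pos [0.6222 0.0497 0.1536] r 33.9 az 78.7 yaw 77.93 tilt [ 0.2 -0. ] w 11.5 F [-0.7  1.1  0.6] Mz 0.156 Taxis 0.185 q7 -0.45
```

Emit:
step_arm([
  [[0,0,4],[-0.2,2.3,0.1],8],
  [[0,0,4],[-0.2,2.3,0.1],8],
])

```text
time: 23.5
position: [0.6265, 0.0486, 0.1536]
tool_rot: [2.577, 1.792, 0.004]
ft_force: [-0.3, -0.4, 0.5]
grip_width: 0.133
```

```bash
python3 -c "
from h import *
tq()"
```

```text
t 23.5 pos [0.6265 0.0486 0.1536] r 33.9 az 71.1 yaw 69.61 tilt [ 0.2 -0. ] w 11.6 F [-0.3 -0.4  0.5] Mz 0.236 Taxis 0.241 q7 -0.59
```

Emit:
step_arm([
  [[0,0,4],[-0.2,2.3,0.1],8],
])

```text
time: 23.58
position: [0.6285, 0.0478, 0.1536]
tool_rot: [2.641, 1.698, 0.004]
ft_force: [-0.5, -0.1, 0.1]
grip_width: 0.132
```

```bash
python3 -c "
from h import *
tq()"
```

```text
t 23.58 pos [0.6285 0.0478 0.1536] r 33.9 az 67.4 yaw 65.47 tilt [ 0.2 -0. ] w 11.5 F [-0.5 -0.1  0.1] Mz 0.224 Taxis 0.239 q7 -0.66
```

Emit:
step_arm([
  [[0,0,4],[-0.2,2.3,0.1],8],
])

```text
time: 23.67
position: [0.6304, 0.047, 0.1535]
tool_rot: [2.701, 1.601, 0.003]
ft_force: [-1.1, -0.0, -0.3]
grip_width: 0.134
```

```bash
python3 -c "
from h import *
tq()"
```

```text
t 23.67 pos [0.6304 0.047  0.1535] r 34.0 az 63.9 yaw 61.33 tilt [ 0.2 -0. ] w 11.7 F [-1.1 -0.  -0.3] Mz 0.313 Taxis 0.346 q7 -0.73
```

Emit:
step_arm([
  [[0,0,2],[-0.1,1.4,0.05],8],
])

```text
time: 23.75
position: [0.6316, 0.0464, 0.1536]
tool_rot: [2.73, 1.551, 0.003]
ft_force: [-1.0, 0.4, 0.6]
grip_width: 0.134
```

```bash
python3 -c "
from h import *
tq()"
```

```text
t 23.75 pos [0.6316 0.0464 0.1536] r 34.0 az 61.7 yaw 59.2 tilt [ 0.1 -0. ] w 11.7 F [-1.   0.4  0.6] Mz 0.281 Taxis 0.315 q7 -0.76
```

Emit:
step_arm([
  [[0,0,2],[-0.1,1.4,0.05],8],
])

```text
time: 23.83
position: [0.6326, 0.0459, 0.1536]
tool_rot: [2.757, 1.502, 0.002]
ft_force: [-1.5, 0.3, 0.6]
grip_width: 0.138
```

```bash
python3 -c "
from h import *
tq()"
```

```text
t 23.83 pos [0.6326 0.0459 0.1536] r 34.0 az 59.8 yaw 57.16 tilt [ 0.1 -0. ] w 12.0 F [-1.5  0.3  0.6] Mz 0.332 Taxis 0.381 q7 -0.8
```

Emit:
step_arm([
  [[0,0,2],[-0.1,1.4,0.05],8],
])

```text
time: 23.92
position: [0.6335, 0.0454, 0.1536]
tool_rot: [2.784, 1.453, 0.001]
ft_force: [0.1, 0.3, 0.4]
grip_width: 0.131
```

```bash
python3 -c "
from h import *
tq()"
```

```text
t 23.92 pos [0.6335 0.0454 0.1536] r 34.0 az 58.1 yaw 55.12 tilt [ 0.1 -0.1] w 11.4 F [0.1 0.3 0.4] Mz 0.286 Taxis 0.289 q7 -0.83
```

Emit:
step_arm([
  [[0,0,1],[0,0.7,0],8],
])

```text
time: 24.0
position: [0.6339, 0.0451, 0.1535]
tool_rot: [2.797, 1.428, 0.0]
ft_force: [0.1, 0.1, -0.1]
grip_width: 0.135
```

```bash
python3 -c "
from h import *
tq()"
```

```text
t 24.0 pos [0.6339 0.0451 0.1535] r 34.0 az 57.2 yaw 54.1 tilt [ 0.  -0.1] w 11.8 F [ 0.1  0.1 -0.1] Mz 0.379 Taxis 0.378 q7 -0.85
```

Emit:
step_arm([
  [[0,0,2],[-0.1,1.4,0],8],
])

```text
time: 24.08
position: [0.6347, 0.0445, 0.1535]
tool_rot: [2.821, 1.38, -0.001]
ft_force: [-0.5, 0.2, 0.5]
grip_width: 0.132
```

```bash
python3 -c "
from h import *
tq()"
```

```text
t 24.08 pos [0.6347 0.0445 0.1535] r 34.0 az 55.6 yaw 52.11 tilt [ 0.  -0.1] w 11.5 F [-0.5  0.2  0.5] Mz 0.292 Taxis 0.311 q7 -0.88
```

Emit:
step_arm([
  [[0,0,0.5],[0,0.3,0],8],
])

```text
time: 24.17
position: [0.6349, 0.0444, 0.1535]
tool_rot: [2.827, 1.367, -0.001]
ft_force: [-0.7, -1.1, 0.2]
grip_width: 0.14
```

```bash
python3 -c "
from h import *
tq()"
```

```text
t 24.17 pos [0.6349 0.0444 0.1535] r 34.0 az 55.2 yaw 51.6 tilt [-0.  -0.1] w 12.2 F [-0.7 -1.1  0.2] Mz 0.375 Taxis 0.372 q7 -0.89
```

Emit:
step_arm([
  [[0,0,0.5],[0,0.3,0],8],
])

```text
time: 24.25
position: [0.6351, 0.0443, 0.1535]
tool_rot: [2.833, 1.356, -0.001]
ft_force: [-0.2, 0.5, 0.2]
grip_width: 0.132
```

```bash
python3 -c "
from h import *
tq()"
```

```text
t 24.25 pos [0.6351 0.0443 0.1535] r 34.0 az 54.8 yaw 51.14 tilt [-0.  -0.1] w 11.5 F [-0.2  0.5  0.2] Mz 0.401 Taxis 0.416 q7 -0.89
```

Emit:
step_arm([
  [[0,0,0],[0,0,0],32],
  [[0,0,0],[0,0,0],32],
  [[0,0,0],[0,0,0],32],
  [[0,0,0],[0,0,0],32],
  [[0,0,0],[0,0,-10],32],
  [[0,0,0],[0,0,-25],32],
  [[0,0,0],[0,0,-30],32],
  [[0,0,0],[0,0,-30],32],
  [[0,0,0],[0,0,0],32],
])

```text
time: 25.0
position: [0.6341, 0.0436, 0.2527]
tool_rot: [-2.834, -1.355, 0.006]
ft_force: [0.9, -0.0, 1.1]
grip_width: 0.371
```

```bash
python3 -c "
from h import *
tq()
save('wrist','w10');save('scene','s10')
f=load('s10')['frame'][160:280,240:370,::-1]
cv2.imwrite('pics/z10.png',cv2.resize(f,None,fx=4.8,fy=4.8,interpolation=cv2.INTER_CUBIC))"
```

```text
t 25.0 pos [0.6341 0.0436 0.2527] r 32.9 az 55.6 yaw 51.11 tilt [-0.2 -0.1] w 32.3 F [ 0.9 -0.   1.1] Mz 0.035 Taxis 0.009 q7 -0.87
```

View pics/w10.png

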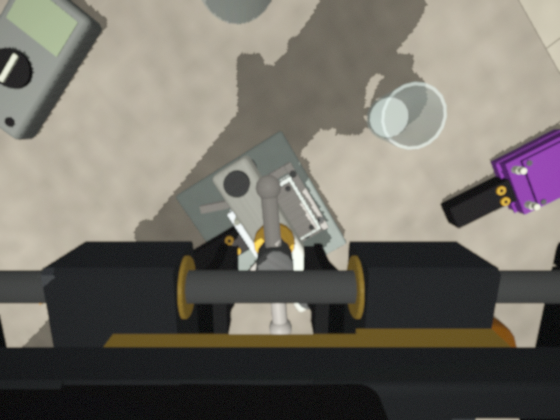

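View pics/z10.png

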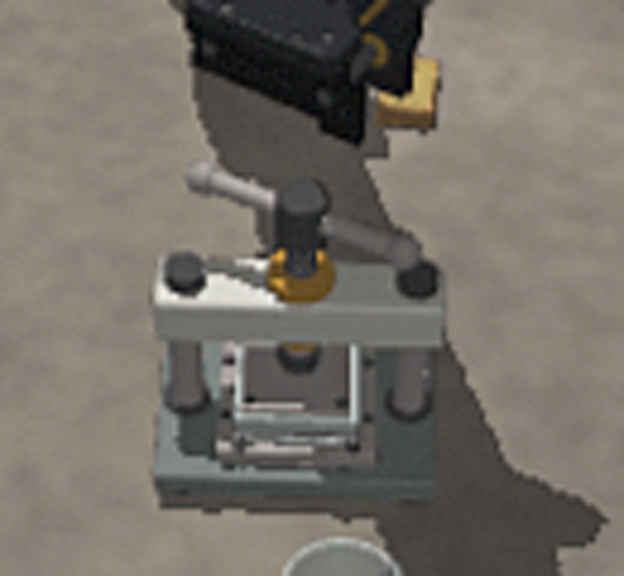

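Run:
```python
from h import *
im=load('w10'); p=ray(im,267,187,.1645);q=ray(im,280.5,328,.1645);print(p,q,(p+q)/2,np.degrees(np.arctan2(p[1]-q[1],p[0]-q[0])),np.linalg.norm(p-q))
```

```text
[0.64696947 0.06491548 0.1645    ] [ 0.58501779 -0.02818771  0.1645    ] [0.61599363 0.01836389 0.1645    ] 56.35985382174635 0.11183118773522568
```

Run:
```python
from h import *
a,b=load('s6')['frame'].astype(int),load('s10')['frame'].astype(int)
d=abs(a-b).sum(2)[228:262,280:325]; print('press-area diff',d.mean(),(d>60).sum())
save('scene','s11')
a=load('scene0')['frame'].astype(int)
for n,(u0,u1,v0,v1) in dict(meter=(375,425,190,235),reagent=(185,220,250,298),beaker=(298,326,272,312),jar=(377,415,236,292),driver=(412,495,240,268),purple=(228,268,295,360),matches=(317,333,171,188)).items():
    print(n,(abs(a-b).sum(2)[v0:v1,u0:u1]>90).mean().round(3))
```

```text
press-area diff 12.733333333333333 42
meter 0.0
reagent 0.0
beaker 0.112
jar 0.0
driver 0.0
purple 0.0
matches 0.353
```

View pics/s11.png

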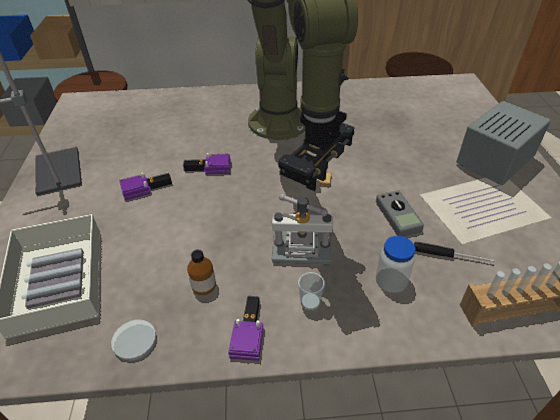

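```bash
python3 -c "
from h import *
print(order.close_job())"
```

```text
the job is handed in; nothing more can be done
None
```

The cell is home in the press with the screw nipped up on its steel plate. I handed the job in at about 25 s on the clock with the gripper open and clear of everything.

- **Loading:** I gripped the grey cell across its terminal block, set it on the bed between the rails and let go. I then pushed it from the block's front end with shut fingers until it stopped at about 8 N. The camera put the stack's front edge at x = -38.9 mm, against the ideal -38, and centred to about 0.3 mm.
- **Winding:** I turned the bar in two grips, 5.2 rad in all. The free screw read about 0.15 N m, and the torque began to rise near 4.9 rad. At the last, almost still, step it read about 0.4 N m.
- **Clamping force:** From torque and angle I estimate about 30 N, and the outer bounds are roughly 25 to 40 N. I did not measure the force directly.
- **Checks that disagreed:** Single torque readings scattered by about ±0.05 N m. At the end the hand had twisted about 5° further than the bar. The bar's angle seen by camera after release was about 2.5° short of the hand's estimate. None of this moves the estimate out of the firm range of 15 to 60 N.
- **Bystanders:** The final scene picture shows them where they were. The matchbox was partly hidden behind the gripper, so I could compare it only in part. A small image change at the beaker looked like the arm's shadow.

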